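# Load the free arm of a staining carousel

## Robot

A 6-joint arm with a two-finger parallel gripper is mounted at the origin on a cart in front of the work surface, level with it; the furniture and walls round the work are solid. World frame = base frame: x ahead of the robot, y to its left, z up, the work surface at z = 0. Lengths are in m, angles in rad, forces in N, time in s.
With the tool pointing down it reaches from about 0.35 to 0.725 m from the base axis. Payload 4.3 kg.
Tool frame: the origin (TCP) lies at the very end of the fingers, on their centre line; the grasp point (between the pads) lies 19 mm behind it; z points along the fingers, y is the line along which they close (so a half turn about z gives the same grasp; the last joint's range is limited). The gripper opens to 85 mm and grips with 20 to 120 N. Pads are 22 mm wide; open, the fingers measure 114 mm over their backs; the gripper's body (76 mm by 85 mm) begins 54 mm behind the grasp point. The pads swing forward as they close: fully open they stand 13 mm farther back than shut.
Start: joints at [1.224, 0.377, 0.081, 1.274, 0, 1.46], TCP at [0.135, 0.559, 0.231] pointing down, gripper open.
Joint ranges: [-2.72, 2.72], [-0.84, 1.66], [-1.02, 1.22], [-1.77, 2.12], [-1.37, 1.28], [-3.14, 3.14]. Speed limits (rad/s): [2.57, 2.57, 3.14, 3.14, 3.14, 3.14].

## Interface

Orientations are given as a rotation vector (axis times angle).
In Python, from bench import arm gives the robot as it stands.
- The arm moves only by the tool apply_moves, never from a script. Its argument "deltas" is a list that holds one entry, the list of rows, each a list of 7 numbers: the shift along the tool's x, y, z in mm, then the turn, a rotation vector about the tool's x, y, z in rad, then the opening, from 0 (shut) to 1 (fully open). In form: [[[dx, dy, dz, wx, wy, wz, claw], ...]]. A call has 1 to 10 rows; each row shifts and turns the commanded pose from where the row before left it, along the tool's axes as they then stand; what a row does not reach is not made up. A row lasts 1/10 s, in which the tool goes at most 50 mm and 8.59 degrees, less where a joint would pass 70% of its speed; a pose out of reach is approached as far as the arm can. A call with a gripper value outside its range is refused whole. The fingers move at their own pace and stop on an object; "squeeze" is the grip in N (left out, the last holds). Time passes only in rows, so rows that do not move let the fingers close. It gives the time, the measured TCP pose, the force, the opening and the grip force at its end, in the units of the state.
- arm.read_state(): the state, without advancing time (a new reading comes with each control period).
- arm.capture(name): name is "scene" or "side" or "wrist"; returns the picture (420x560x3 uint8, red, green, blue); there is no depth.
- arm.calibration(name): a dict with "vfov" (degrees; the focal length in pixels is half the picture's height over the tangent of half this angle, whatever the lens; pixels are square), "cx", "cy" (the principal point, pixels), "rvec" (rotation vector, rad) and "tvec" (3), from world to camera coordinates, as OpenCV has them; the wrist camera has in their place "mount" (4x4, takes a point from camera to tool coordinates, whose origin is the TCP and whose axes are the flange's). Camera axes: x right, y down, z forward; pixel columns grow to the right and rows downward; lengths in m; the calibration is good to about 2 mm. The wrist camera is an equidistant fisheye: a pixel r from the principal point sees the ray r / f radians off the axis. A picture is of the moment at which its call begins: read the wrist's pose just before it. calibration takes no time and is no camera call.
- arm.job_done(): hands the job in; it is judged then, once.
The state is a dict: "time_s": time; "joint_pos": joint angles; "qd": joint speeds; "joint_torque": joint torques, N m; "tcp_pos": TCP position; "ee_rot": TCP orientation; "contact_force": force on the tool from outside, world axes, zero at the start; "moment": the same for the moment, N m; "width": finger opening in m; "grip_force": force on a finger pad.
Only numpy, scipy, OpenCV 4.12 (cv2) and the standard library are available. Lean on these libraries where they do the work, as an engineer would, in place of code of your own. Each camera call takes 0.05 s, during which the arm holds its last target. There are 200 camera calls.

## Task

The staining carousel has one empty arm. Turn the carousel until that arm stands over the middle of the loading place (the round drip plate on the base), then lift the filled basket from the bench, keep it upright, and hang it on that arm's hook by the rung in its handle: press the rung down past the sprung keeper until the keeper snaps shut above it. The arm is only a thin spring strip, so feel for the snap and press no harder than about 12 newtons, or the strip will kink; turn the carousel gently too, and leave the other things on the bench where they are.

Things in the scene. Friction and masses are not known exactly. Their poses are not given: they have to be found in the camera images.
- carousel: Rotary staining carousel fixed to the bench: white base plate 272 mm across, 10 mm thick, 24 mm column, five-armed steel spider on top. Origin: on the bench, on the column's axis, z up. Its -x axis points from the column to the loading place, a bare round drip plate 46 mm across with a dark pointer at the rim; at the four other places stand fixed beakers, rims 65 mm above the bench.
- spider (a joint): Turn of the spider in rad, counter-clockwise from above, endless. At 0 and every full turn the empty arm stands over the middle of the loading place. A friction brake holds the spider where it is left; turning it takes about 0.1 N m, or 1.5 N on an arm 70 mm from the axis.
- knob (a point): Middle of the black hand knob on the spider's hub, on the axis: 36 mm across, from 197 to 218 mm above the bench. Five flat arms, 12 mm wide, 3 mm thick, 72 degrees apart, lie 180 mm above the bench; each is bare from 45 to 95 mm from the axis, where closed fingertips reaching down between two arms can push it sideways. Four carry baskets, tabs up to 226 mm above the bench, 111 mm from the axis.
- station (a point): Fixed point over the middle of the loading place, 111.5 mm from the column's axis and 167 mm above the bench: where the seat of the empty hook is when its arm stands there.
- hook (a point): Seat of the empty arm's hook, where the middle of the rung lies when hung; x along the arm outward, z up. Hook 8 mm wide, open upward; throat from 13.5 mm inside this point to 4 mm (at the bottom) or 6 mm (at the keeper) outside it; the flared nose tops out 22 mm above it; underside 6.5 mm below. The keeper closes the throat 13 mm above. The arm is a spring strip.
- branch (a joint): Bend of the empty arm's spring strip, as a turn about a level line through the column's axis at arm height, in rad, positive downward, 0 unloaded: about 0.0134 rad for each newton pressed on the hook, so the hook sinks 1.5 mm per newton; damped, springs back. Past 0.18 rad (13 N) it kinks.
- keeper (a joint): Sprung tongue, 15 mm, across the empty hook's throat, pivoted on the column side: 0 rad shut (level), opens only downward, to 1.35 rad. A rung pressed down within 2 mm of the seat point (along the arm) swings it down and, near the seat, lets it snap shut above. That takes some 5 to 9 N while the arm sinks several mm, so the measured seat height is not low enough: press until it snaps.
- basket: Steel wire specimen basket with lid, 36 mm across, 40 mm high, about 90 g, standing on the bench; origin at the centre of its underside, z up. Two 4 mm wires rise from the lid at y = -16 and +16 mm, joined by a 5 mm rung (slightly arched, middle highest) and at the top by a grey finger tab. The hook enters between the wires, under the rung, which then lies across the arm.
- rung (a point): Middle of the basket's rung, 88 mm above the underside; same axes as the basket.
- tab (a point): Middle of the grey finger tab: 8 mm thick (basket's x), 38 mm wide (y), 18 mm high; 140 mm above the underside and 52 mm above the rung; same axes as the basket.
- slip_box: Bystander: flat cover-slip carton 48x48x18 mm, origin under its centre.
- objective: Bystander: black spare objective 42 mm across, 31 mm high, origin under its centre.
- forceps: Bystander: fine steel forceps 139 mm long, lying flat along its y axis.
- dropper_1: Bystander: dropper bottle 35 mm across, 98 mm high, origin under its centre.
- dropper_2: Bystander: dropper bottle 35 mm across, 98 mm high, origin under its centre.
- vial: Bystander: glass vial with screw cap 19 mm across, 52 mm high, origin under its centre.
- counter: Bystander: hand tally counter 56x51x23 mm lying on its back.
- dish: Bystander: covered culture dish 64 mm across, 14 mm high, origin under its centre.

How it is judged:
On the way, in this order (a step that is already met when the one before it is completed fails the run):
1. the empty arm stands over the loading place (horizontal distance between hook and station below 0.015 m and velocity of joint spider between -0.1 and 0.1 rad/s and contact force between the arm and carousel below 0.1 N), for 0.2 s.
2. the rung lies in the hook below the shut keeper (z of rung in the frame of hook between -0.004 and 0.004 m and distance between rung and hook below 0.01 m and value of joint keeper below 0.12 rad), for 0.2 s.
At the end, for the whole second after the job is handed in: The basket hangs released and nearly still on the once-empty arm: rung within 10 mm of the seat, within 4 mm of its height, keeper shut over it (under 0.12 rad), basket upright within 0.2 rad, and that hook within 15 mm of its place over the loading place (all of step 2 and horizontal distance between hook and station below 0.015 m and angle between basket's own z axis and vertical below 0.2 rad and linear speed of basket below 0.08 m/s and contact force between the fingers and basket below 0.1 N); the robot touches nothing.
It fails at once if the strip of the empty arm is pressed down so hard that it kinks (bent by more than 0.18 rad, about 13 N) (value of joint branch above 0.18 rad).
It fails at once if the robot pushes the carousel with more than 25 N (contact force between the arm and carousel above 25 N).
It fails at once if the basket is tipped by more than 0.6 rad (angle between basket's own z axis and vertical above 0.6 rad).
It fails at once if one of the other things on the bench is moved by more than 30 mm (distance of any of slip_box, objective, forceps, dropper_1, dropper_2, vial, counter, dish from where it was at the start of the episode above 0.03 m).
It also fails if it takes over 72 s, if anything falls off the work surface, if the arm or the gripper's body presses on something with over 40 N, if the wrist force passes 120 N, or if a joint passes its speed limit or range.

## Working session

There is one attempt and no reset: what is moved stays moved. The work goes in short steps, Python scripts to look and compute and a tool call to move; the robot and the scene stay as the last step left them, time stands still between calls to the robot, and variables do not carry over. Pictures are saved under pics/ and viewed, at most 10 in all, crops included, and the job is handed in when it is done.

Besides the shell and the picture viewer there is one more tool, called after "Request:" as name(argument=value, ...) on one line, values as JSON. apply_moves: Moves the arm, as the interface text tells. Its arguments: {"type":"object","properties":{"deltas":{"type":"array"},"squeeze":{"type":"number"}},"required":["deltas"]}

```bash
mkdir -p pics; ls
python3 - <<'E'
from bench import arm
import cv2,numpy as np
s=arm.read_state();print(s)
for n in("scene","side","wrist"):
    c=arm.calibration(n);print(n,c)
a=arm.capture("scene");b=arm.capture("side");w=arm.capture("wrist")
for n,i in(("scene",a),("side",b),("wrist",w)): cv2.imwrite(f"pics/{n}0.png",i[...,::-1])
E
```

```text
pics
{'time_s': 0.0, 'joint_pos': array([1.22369133e+00, 3.78111550e-01, 7.96266115e-02, 1.27437430e+00,
       4.80446060e-06, 1.46048096e+00]), 'qd': array([ 0.00058347,  0.00126662, -0.00023157,  0.00176818, -0.00129464,
        0.00069803]), 'joint_torque': array([-6.55135445e-04, -4.63599586e+01,  2.69880152e+01,  2.07095803e-02,
       -2.05538058e-04, -1.99222868e-06]), 'tcp_pos': array([0.13466537, 0.5583437 , 0.23033345]), 'ee_rot': array([-0.37102396, -3.11912934,  0.00315385]), 'contact_force': array([-0.07009927,  0.95305131,  0.44554845]), 'moment': array([-0.0645971 ,  0.04986802, -0.01473559]), 'grip_force': 0.0, 'width': 0.08501712824972307}
scene {'vfov': 42.613164114395396, 'cx': 274.6979223588734, 'cy': 208.74022738497277, 'rvec': array([ 2.32918772, -0.52333005,  0.21503434]), 'tvec': array([-0.55614184,  0.13158677,  1.28938671])}
side {'vfov': 53.37801725126594, 'cx': 279.4630807272269, 'cy': 212.76064069438345, 'rvec': array([ 0.0308742 , -2.61519318,  1.71522525]), 'tvec': array([0.52287326, 0.2181927 , 0.76852393])}
wrist {'vfov': 65.70646984690485, 'cx': 278.86395190674335, 'cy': 210.1584329169279, 'mount': array([[ 5.53658099e-04, -9.49160139e-01, -3.14793144e-01,
         8.14710350e-02],
       [ 9.99999722e-01,  3.67981923e-04,  6.49265003e-04,
         3.65221783e-04],
       [-5.00418274e-04, -3.14793416e-01,  9.49160079e-01,
        -1.42237792e-01],
       [ 0.00000000e+00,  0.00000000e+00,  0.00000000e+00,
         1.00000000e+00]])}
```

View pics/scene0.png

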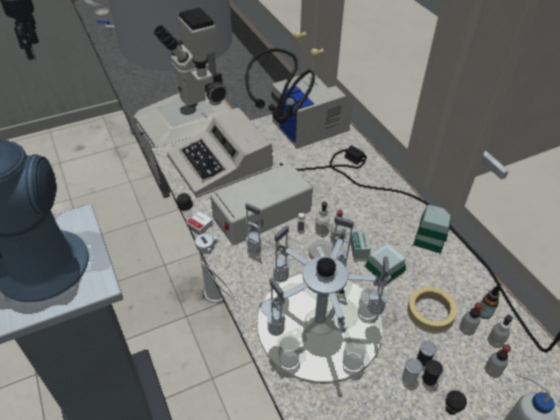

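View pics/side0.png

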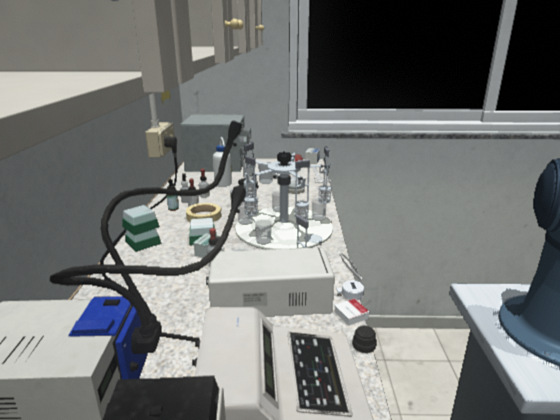

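The scene view shows the carousel (knob ~(326,267)), and the lone basket probably at (255,230). I need an enlarged crop.

```bash
cat > h.py <<'E'
import numpy as np,cv2
from bench import arm
from scipy.spatial.transform import Rotation as R
def K(c): 
    f=210/np.tan(np.radians(c['vfov'])/2); return np.array([[f,0,c['cx']],[0,f,c['cy']],[0,0,1]])
def ray(n,u,v,st=None):
    c=arm.calibration(n);k=K(c)
    if n=='wrist':
        p=np.array([u-c['cx'],v-c['cy']]);r=np.hypot(*p);t=r/k[0,0]
        d=np.r_[np.sin(t)*p/max(r,1e-9),np.cos(t)];M=np.array(c['mount'])
        Rt=R.from_rotvec(st['ee_rot']).as_matrix()
        return Rt@M[:3,3]+st['tcp_pos'],Rt@M[:3,:3]@d
    Rm=cv2.Rodrigues(c['rvec'])[0];d=Rm.T@np.linalg.inv(k)@[u,v,1]
    return -Rm.T@c['tvec'],d/np.linalg.norm(d)
def onz(n,u,v,z,st=None):
    o,d=ray(n,u,v,st);return o+d*(z-o[2])/d[2]
def tri(rays):
    A=0;b=0
    for o,d in rays:
        P=np.eye(3)-np.outer(d,d);A=A+P;b=b+P@o
    return np.linalg.solve(A,b)
def proj(n,p,st=None):
    c=arm.calibration(n);k=K(c)
    if n=='wrist':
        M=np.array(c['mount']);Rt=R.from_rotvec(st['ee_rot']).as_matrix()
        q=M[:3,:3].T@(Rt.T@(np.array(p)-st['tcp_pos'])-M[:3,3]);t=np.arctan2(np.hypot(q[0],q[1]),q[2]);e=q[:2]/max(np.hypot(q[0],q[1]),1e-9)
        return k[:2,2]+k[0,0]*t*e
    return cv2.projectPoints(np.array([p],float),c['rvec'],c['tvec'],k,None)[0].ravel()
E
python3 - <<'E'
from h import *
i=cv2.imread('pics/scene0.png');cv2.imwrite('pics/scene0c.png',cv2.resize(i[180:385,200:440],None,fx=3.3,fy=2.9*3.3/2.9*0.88,interpolation=cv2.INTER_CUBIC)[:600])
for p in [(326,267,.21),(320,325,.01),(255,230,.07),(205,280,0)]: print(p,onz('scene',*p))
i=cv2.imread('pics/side0.png')
print('side knob',onz('side',284,157,.21))
E
```

```text
(326, 267, 0.21) [ 0.51658748 -0.43390582  0.21      ]
(320, 325, 0.01) [ 0.51639288 -0.43720379  0.01      ]
(255, 230, 0.07) [ 0.48033607 -0.17589688  0.07      ]
(205, 280, 0) [ 0.33511221 -0.21126518  0.        ]
side knob [ 0.52114716 -0.41292804  0.21      ]
```

View pics/scene0c.png

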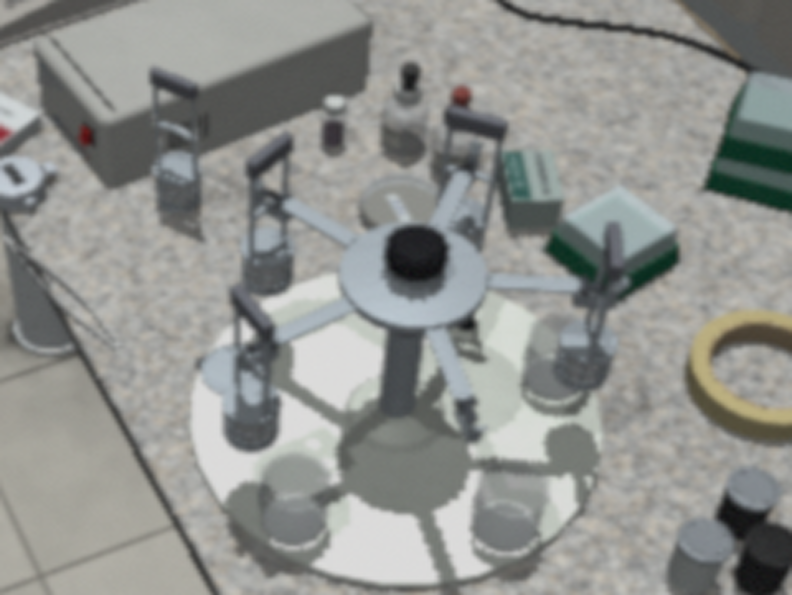

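View pics/wrist0.png

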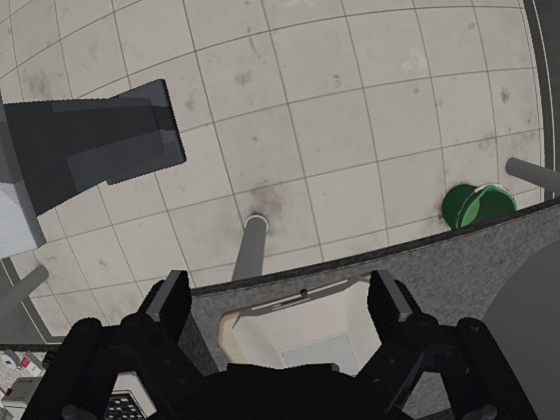

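Enlarged view: the free basket's tab is at crop (175,82), its base at (180,205). The drip plate is at (230,370). The empty arm points down and right, with its hook at (470,415). The other four arms carry baskets.

Run:
```python
from h import *
f=lambda u,v,z:onz('scene',200+u/3.3,180+v/2.904,z)
knob=f(417,250,.21);top=f(417,238,.218);print('knob',knob,top)
base=[f(190,410,.01),f(603,420,.01),f(400,588,.01)];print(base)
ax=knob[:2]
def pol(p):
    d=p[:2]-ax;return np.round(np.r_[p,np.hypot(*d),np.degrees(np.arctan2(d[1],d[0]))],3)
print('drip',pol(f(231,371,.01)),'hook',pol(f(470,405,.18)))
for t in[(271,153),(253,310),(615,245),(476,122)]:print('tab',pol(f(*t,.217)))
for e in [(270,205),(270,338),(590,285),(465,180)]:print('armend',pol(f(*e,.18)))
for t in[(154,75),(195,90),(175,82)]: print('free tab',f(*t,.14))
print('free base',f(180,205,0))
print('free rung',f(177,130,.088))
# side, candidate
for p in [(303,165),(320,165),(326,150),(250,150),(284,155)]: pass
for nm,p in [('tab',[.483,-.18,.14]),('axis',[*ax,.21])]: print(nm,proj('side',p))
i=cv2.imread('pics/side0.png');cv2.imwrite('pics/side0c.png',cv2.resize(i[130:280,160:360],None,fx=4,fy=4,interpolation=cv2.INTER_CUBIC))
```

```text
knob [ 0.51827576 -0.4322967   0.21      ] [ 0.51953475 -0.42885777  0.218     ]
[array([ 0.3983191 , -0.37090073,  0.01      ]), array([ 0.63957274, -0.49437127,  0.01      ]), array([ 0.4552494 , -0.55372305,  0.01      ])]
drip [ 4.37000e-01 -3.51000e-01  1.00000e-02  1.15000e-01  1.34993e+02] hook [   0.498   -0.532    0.18     0.102 -101.282]
tab [  0.476  -0.326   0.217   0.114 111.522]
tab [ 4.10000e-01 -4.40000e-01  2.17000e-01  1.08000e-01 -1.76139e+02]
tab [  0.62   -0.482   0.217   0.113 -25.93 ]
tab [ 0.603 -0.354  0.217  0.115 42.78 ]
armend [ 4.69000e-01 -3.40000e-01  1.80000e-01  1.04000e-01  1.17892e+02]
armend [ 4.21000e-01 -4.40000e-01  1.80000e-01  9.80000e-02 -1.75589e+02]
armend [  0.609  -0.482   0.18    0.103 -28.624]
armend [ 0.589 -0.371  0.18   0.093 40.806]
free tab [ 0.46932082 -0.15778768  0.14      ]
free tab [ 0.48830498 -0.18474311  0.14      ]
free tab [ 0.47938724 -0.1709763   0.14      ]
free base [ 0.47570866 -0.17959284  0.        ]
free rung [ 0.47798579 -0.17435313  0.088     ]
tab [300.26208176 219.25030908]
axis [285.20258154 154.96355198]
```

View pics/side0c.png

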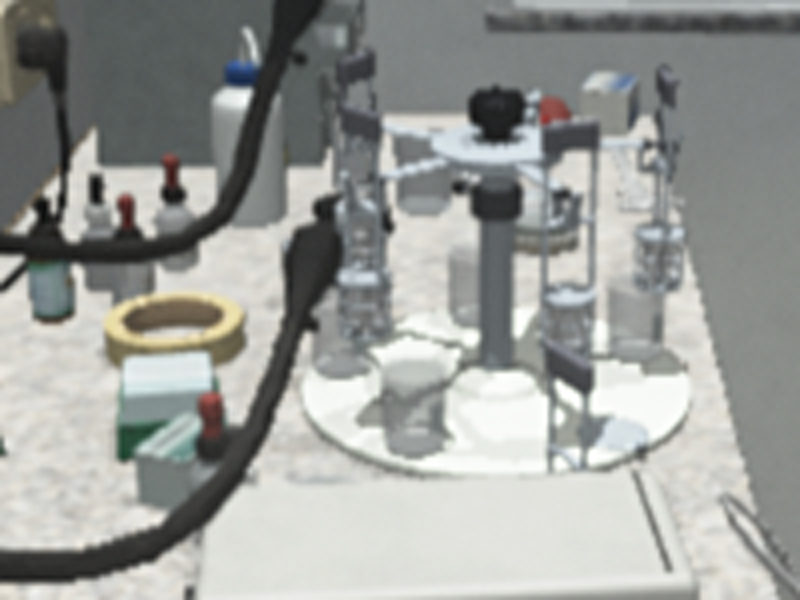

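In the side crop the free tab is at (570,370), i.e. pixel (302,222), which agrees with its projection. The carousel axis agrees too. Next I'll plan the transit over the carousel.

```bash
cat >> h.py <<'E'
def go(p,heading,st=None):
    "tool-frame total delta to reach TCP p with tool x at heading (deg), pointing down"
    st=st or arm.read_state();Rt=R.from_rotvec(st['ee_rot'])
    h=np.radians(heading);x=np.array([np.cos(h),np.sin(h),0]);z=np.array([0,0,-1.]);y=np.cross(z,x)
    Rg=R.from_matrix(np.c_[x,y,z])
    return np.round(Rt.inv().apply(np.array(p)-st['tcp_pos'])*1e3,1),np.round((Rt.inv()*Rg).as_rotvec(),3)
E
python3 - <<'E'
from h import *
for n,p in {'scope base':(150,130,0),'scope base r':(215,120,0),'scope top':(195,20,.35),'keyb L':(165,150,.05),'keyb R':(270,150,.05),'box TL':(215,190,.08),'box TR':(310,175,.08),'box bot':(233,238,0),'boxbotR':(312,200,0),'eyepiece':(170,35,.3),'cable':(265,55,.2)}.items(): print(n,onz('scene',*p[:2],p[2]).round(3))
# side: box top corners
for p in [(208,250),(325,250),(212,310)]:print(onz('side',*p,.08).round(3))
print(tri([ray('scene',326.4,266.1),ray('side',284,157)]), tri([ray('scene',253,208.2),ray('side',302.5,222.5)]))
E
```

```text
scope base [0.379 0.392 0.   ]
scope base r [0.578 0.355 0.   ]
scope top [0.541 0.33  0.35 ]
keyb L [0.381 0.221 0.05 ]
keyb R [0.646 0.096 0.05 ]
box TL [ 0.441 -0.019  0.08 ]
box TR [ 0.683 -0.071  0.08 ]
box bot [ 0.443 -0.119  0.   ]
boxbotR [ 0.686 -0.085  0.   ]
eyepiece [0.48  0.374 0.3  ]
cable [0.74  0.329 0.2  ]
[ 0.679 -0.15   0.08 ]
[ 0.43  -0.155  0.08 ]
[0.634 0.058 0.08 ]
[ 0.52094464 -0.42918682  0.20520413] [ 0.47929774 -0.1689281   0.13779583]
```

Request:
apply_moves(deltas=[[[0,-30,-38,0,0,0,0],[0,-30,-38,0,0,0,0],[0,-30,-38,0,0,0,0],[0,-30,-38,0,0,0,0],[0,-30,-38,0,0,0,0],[-40,0,0,0,0,0.1,0],[-40,0,0,0,0,0.1,0],[-40,0,0,0,0,0.1,0],[-40,0,0,0,0,0.1,0],[-40,0,0,0,0,0.1,0]]])

```text
time_s: 1.15
tcp_pos: [0.2804, 0.3285, 0.4209]
ee_rot: [-1.137, -2.928, 0.0]
contact_force: [0.1, 0.5, 0.2]
width: -0.0002
grip_force: 0.0
```

Request:
apply_moves(deltas=[[[-42,0,0,0,0,0.1,0],[-42,0,0,0,0,0.1,0],[-42,0,0,0,0,0.1,0],[-42,0,0,0,0,0.1,0],[-42,0,0,0,0,0.1,0],[-42,0,0,0,0,0.1,0],[-42,0,0,0,0,0.1,0],[-42,0,0,0,0,0.1,0],[-42,0,0,0,0,0.1,0],[-42,0,0,0,0,0.1,0]]])

```text
time_s: 2.15
tcp_pos: [0.43, -0.0459, 0.4208]
ee_rot: [-2.402, -2.024, 0.0]
contact_force: [0.6, 0.4, -0.6]
width: 0.0001
grip_force: 0.0
```

Run:
```python
from h import *
s=arm.read_state();print(s['time_s'],s['tcp_pos'],s['joint_pos'])
print(go([.46,-.38,.42],200))
```

```text
2.15 [ 0.43004725 -0.04591629  0.42079439] [-2.53363034e-01  1.11062065e-01  2.22945118e-01  1.68334212e+00
  1.47043720e-04  1.48759785e+00]
(array([-324.2,   86.1,    0.7]), array([-0.00e+00, -1.00e-03, -2.09e+00]))
```

Run:
```python
from h import *
print(go([.465,-.475,.38],219))
```

```text
(array([-417. ,  107.1,   40.6]), array([-0.000e+00, -1.000e-03, -2.422e+00]))
```

Request:
apply_moves(deltas=[[[-42,11,4,0,0,0,0],[-42,11,4,0,0,0,0],[-42,11,4,0,0,0,0],[-42,11,4,0,0,0,0],[-42,11,4,0,0,0,0],[-42,11,4,0,0,0,0],[-42,11,4,0,0,0,0],[-42,11,4,0,0,0,0],[-42,11,4,0,0,0,0],[-39,8,4,0,0,0,0]]])

```text
time_s: 3.15
tcp_pos: [0.4664, -0.4748, 0.3806]
ee_rot: [-2.398, -2.029, -0.0]
contact_force: [1.5, 0.3, 1.7]
width: -0.0001
grip_force: 0.0
```

Request:
apply_moves(deltas=[[[0,0,0,0,0,-0.14,0],[0,0,0,0,0,-0.14,0],[0,0,0,0,0,-0.14,0],[0,0,0,0,0,-0.14,0],[0,0,0,0,0,-0.14,0],[0,0,0,0,0,-0.14,0],[0,0,0,0,0,-0.14,0],[0,0,0,0,0,-0.14,0],[0,0,0,0,0,-0.14,0],[0,0,0,0,0,-0.14,0]]])

```text
time_s: 4.15
tcp_pos: [0.4666, -0.4731, 0.3807]
ee_rot: [-0.517, -3.098, -0.001]
contact_force: [-0.3, 0.3, 0.1]
width: -0.0001
grip_force: 0.0
```

Request:
apply_moves(deltas=[[[0,0,0,0,0,-0.14,0],[0,0,0,0,0,-0.14,0],[0,0,0,0,0,-0.14,0],[0,0,0,0,0,-0.14,0],[0,0,0,0,0,-0.14,0],[0,0,0,0,0,-0.14,0],[0,0,0,0,0,-0.14,0],[0,0,0,0,0,0,0],[0,0,0,0,0,0,0]]])

```text
time_s: 5.05
tcp_pos: [0.4666, -0.4731, 0.3809]
ee_rot: [0.989, -2.982, -0.001]
contact_force: [0.0, 0.4, -0.4]
width: 0.0001
grip_force: 0.0
```

Run:
```python
from h import *
s=arm.read_state();w=arm.capture('wrist');cv2.imwrite('pics/w1.png',w[...,::-1])
print(s['tcp_pos'],s['joint_pos'],s['ee_rot'])
for p in ([.519,-.431,.218],[.519,-.431,.182]):print(proj('wrist',p,s))
```

```text
[ 0.46664258 -0.47306574  0.38089843] [-8.87683430e-01  6.98887193e-01  1.01646341e+00  1.88910878e+00
  9.44432673e-05 -1.52797456e+00] [ 9.88619483e-01 -2.98180264e+00 -1.13373505e-03]
[280.25145665 252.78632649]
[280.06550908 239.02963663]
```

View pics/w1.png

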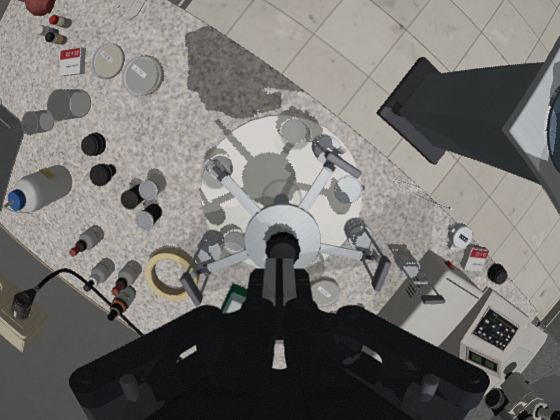

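The wrist view shows the hub disc at about (283,239) and the empty arm running up-left to its hook at (217,166). The 183° arm has its tab end near (325,155). The drip plate is at (348,190), and the free basket's tab is at (432,299).

Run:
```python
from h import *
s=arm.read_state();g=lambda u,v,z:onz('wrist',u,v,z,s)
i=cv2.imread('pics/w1.png')
ax=g(283,239,.1815)[:2];print('axis',ax)
def pol(p):
    d=p[:2]-ax;return np.r_[p,np.hypot(*d),np.degrees(np.arctan2(d[1],d[0]))].round(3)
print('base c (ellipse edges)',g(201,183,.01),g(362,175,.01),g(285,114,.01))
print('empty mid',pol(g(237,188,.18)),'end',pol(g(219,166,.18)))
print('183 arm',pol(g(313,193,.18)),pol(g(325,172,.18)))
print('R arm',pol(g(340,248,.18)),'L',pol(g(220,263,.18)))
print('drip',pol(g(348,190,.01)))
print('free tab',g(432,299,.145),g(423,298,.145),g(442,300,.145))
cv2.imwrite('pics/w1c.png',cv2.resize(i[100:300,190:450],None,fx=3,fy=3,interpolation=cv2.INTER_CUBIC))
```

```text
axis [ 0.51719811 -0.42820736]
base c (ellipse edges) [ 0.57669978 -0.54988126  0.01      ] [ 0.40690707 -0.34517546  0.01      ] [ 0.40561461 -0.50513698  0.01      ]
empty mid [ 4.99000e-01 -5.05000e-01  1.80000e-01  7.80000e-02 -1.03075e+02] end [   0.491   -0.535    0.18     0.11  -103.876]
183 arm [ 4.54000e-01 -4.34000e-01  1.80000e-01  6.30000e-02 -1.74444e+02] [ 4.28000e-01 -4.39000e-01  1.80000e-01  9.00000e-02 -1.73424e+02]
R arm [ 4.87000e-01 -3.67000e-01  1.80000e-01  6.80000e-02  1.16038e+02] L [  0.588  -0.469   0.18    0.082 -29.918]
drip [ 4.41000e-01 -3.48000e-01  1.00000e-02  1.11000e-01  1.33416e+02]
free tab [ 0.47677247 -0.17410383  0.145     ] [ 0.4838894  -0.18931841  0.145     ] [ 0.46848099 -0.15665963  0.145     ]
```

View pics/w1c.png

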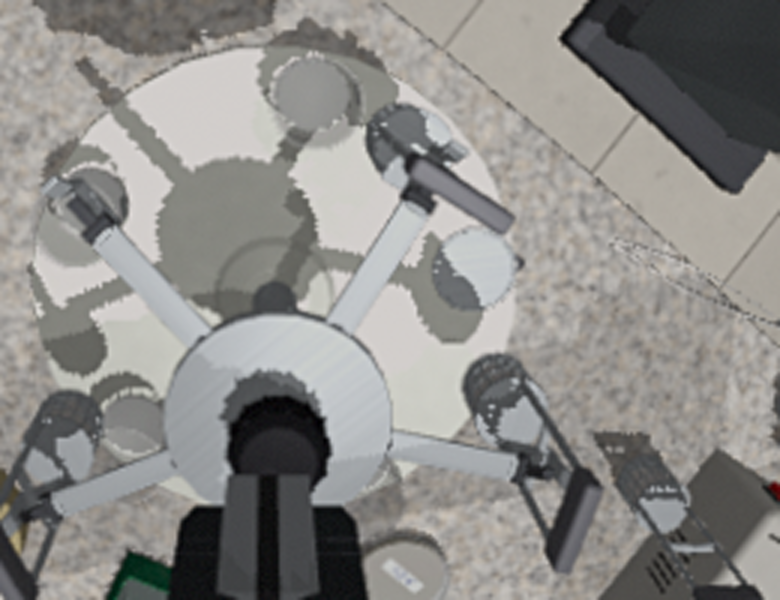

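Run:
```python
from h import *
s=arm.read_state();ax=np.array([.518,-.430])
p=onz('wrist',363.3,187.7,.01,s);d=p[:2]-ax;print(np.hypot(*d),np.degrees(np.arctan2(d[1],d[0])))
f=np.radians(219);print(go([ax[0]+.07*np.cos(f),ax[1]+.07*np.sin(f),.168],219))
```

```text
0.1391576344005143 133.6233273995796
(array([  3.,   1., 213.]), array([ 0.  ,  0.  , -0.04]))
```

Request:
apply_moves(deltas=[[[3,1,40,0,0,-0.04,0],[0,0,40,0,0,0,0],[0,0,40,0,0,0,0],[0,0,35,0,0,0,0],[0,0,25,0,0,0,0],[0,0,20,0,0,0,0],[0,0,13,0,0,0,0],[0,0,0,0,0,0,0],[0,0,0,0,0,0,0]]])

```text
time_s: 6.0
tcp_pos: [0.4644, -0.4744, 0.1738]
ee_rot: [1.044, -2.963, -0.001]
contact_force: [-0.0, -0.3, 0.8]
width: 0.0
grip_force: 0.0
```

Request:
apply_moves(deltas=[[[0,4,0,0,0,0.057,0],[0,4,0,0,0,0.057,0],[0,4,0,0,0,0.057,0],[0,4,0,0,0,0.057,0],[0,4,0,0,0,0.057,0],[0,4,0,0,0,0.057,0]]])

```text
time_s: 6.6
tcp_pos: [0.4529, -0.4547, 0.1754]
ee_rot: [-0.521, 3.097, -0.004]
contact_force: [0.2, -0.6, -0.1]
width: -0.0002
grip_force: 0.0
```

Request:
apply_moves(deltas=[[[0,-2,4,0,0,0,0],[0,0,5,0,0,0,0],[0,0,0,0,0,0,0]]])

```text
time_s: 6.9
tcp_pos: [0.4531, -0.4562, 0.1641]
ee_rot: [-0.526, 3.097, -0.0]
contact_force: [0.7, -1.1, -0.3]
width: -0.0
grip_force: 0.6
```

Request:
apply_moves(deltas=[[[0,4,0,0,0,0.057,0],[0,4,0,0,0,0.057,0],[0,4,0,0,0,0.057,0],[0,4,0,0,0,0.057,0],[0,4,0,0,0,0.057,0]]])

```text
time_s: 7.4
tcp_pos: [0.4481, -0.4371, 0.1644]
ee_rot: [0.077, -3.14, 0.002]
contact_force: [-1.2, -1.8, -1.1]
width: 0.0001
grip_force: 0.9
```

Run:
```python
from h import *
s=arm.read_state();d=s['tcp_pos'][:2]-[.518,-.43];x=R.from_rotvec(s['ee_rot']).as_matrix()
print(s['tcp_pos'],np.hypot(*d),np.degrees(np.arctan2(d[1],d[0])),np.degrees(np.arctan2(x[1,0],x[0,0])),x[:,2],s['contact_force'])
```

```text
[ 0.44813991 -0.43710234  0.1643845 ] 0.07022019139649084 -174.1949609689978 -177.20543472981421 [-9.89912676e-04 -1.04372521e-03 -9.99998965e-01] [-1.20352624 -1.7592692  -1.11924546]
```

Request:
apply_moves(deltas=[[[-0.1,4,0,0,0,0.057,0],[-0.1,4,0,0,0,0.057,0],[-0.1,4,0,0,0,0.057,0],[-0.1,4,0,0,0,0.057,0],[-0.1,4,0,0,0,0.057,0],[-0.1,4,0,0,0,0.057,0],[-0.1,4,0,0,0,0.057,0],[-0.1,4,0,0,0,0.057,0],[-0.1,4,0,0,0,0.057,0],[-0.1,4,0,0,0,0.057,0]]])

```text
time_s: 8.4
tcp_pos: [0.4566, -0.398, 0.1643]
ee_rot: [-0.809, -3.033, 0.001]
contact_force: [-2.9, -0.3, 0.4]
width: -0.0002
grip_force: 1.0
```

Request:
apply_moves(deltas=[[[-0.1,4,0,0,0,0.057,0],[-0.1,4,0,0,0,0.057,0],[-0.1,4,0,0,0,0.057,0],[-0.1,4,0,0,0,0.057,0],[-0.1,4,0,0,0,0.057,0],[-0.1,4,0,0,0,0.057,0],[-0.1,4,0,0,0,0.057,0],[-0.1,4,0,0,0,0.057,0],[-0.1,4,0,0,0,0.057,0],[-0.1,4,0,0,0,0.057,0]]])

```text
time_s: 9.4
tcp_pos: [0.4849, -0.3699, 0.1641]
ee_rot: [-1.628, -2.683, 0.0]
contact_force: [-2.4, 1.3, 0.6]
width: -0.0001
grip_force: 1.1
```

Run:
```python
from h import *
s=arm.read_state();d=s['tcp_pos'][:2]-[.518,-.43];x=R.from_rotvec(s['ee_rot']).as_matrix()
print(s['tcp_pos'],np.hypot(*d),np.degrees(np.arctan2(d[1],d[0])),np.degrees(np.arctan2(x[1,0],x[0,0])),x[:,2],s['contact_force'])
a=arm.capture("scene")[...,::-1];cv2.imwrite('pics/s2c.png',cv2.resize(a[180:385,200:440],None,fx=3.3,fy=2.9,interpolation=cv2.INTER_CUBIC))
```

```text
[ 0.48493872 -0.36989435  0.16412393] 0.06859838117415412 118.81311322896211 117.50176991857167 [-0.00239921  0.00137774 -0.99999617] [-2.44222921  1.25197221  0.56002624]
```

View pics/s2c.png

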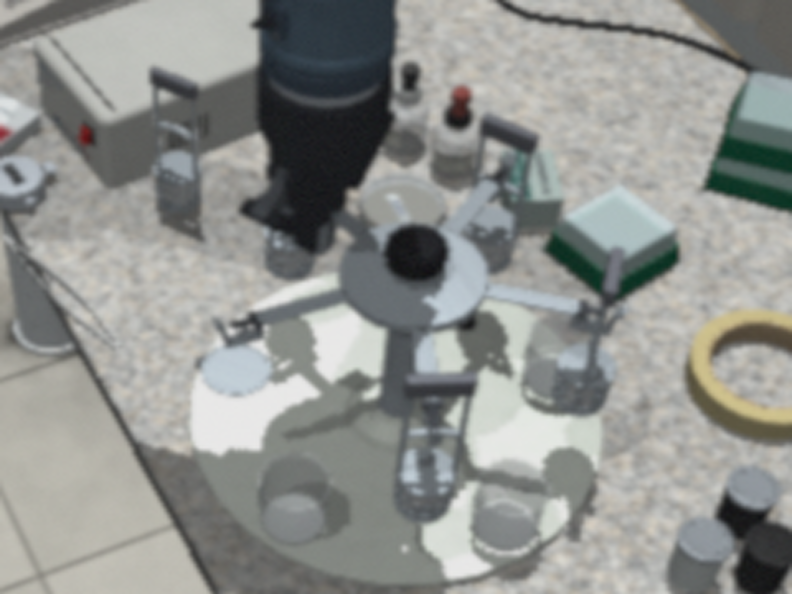

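The empty arm now points left, with its hook at about crop (240,330), roughly 174°. About 40° is left to turn.

Request:
apply_moves(deltas=[[[0.1,4,0,0,0,0.057,0],[0.1,4,0,0,0,0.057,0],[0.1,4,0,0,0,0.057,0],[0.1,4,0,0,0,0.057,0],[0.1,4,0,0,0,0.057,0],[0,4,0,0,0,0.057,0],[0,4,0,0,0,0.057,0],[0,4,0,0,0,0.057,0],[0,4,0,0,0,0.057,0],[0,3,0,0,0,0.043,0]]])

```text
time_s: 10.45
tcp_pos: [0.5228, -0.3612, 0.1642]
ee_rot: [-2.302, -2.136, 0.001]
contact_force: [-1.2, 0.5, 0.6]
width: -0.0
grip_force: 0.9
```

Run:
```python
from h import *
s=arm.read_state();d=s['tcp_pos'][:2]-[.518,-.43]
print(s['tcp_pos'],np.hypot(*d),np.degrees(np.arctan2(d[1],d[0])))
st=np.array([.518,-.43])+.1115*np.r_[np.cos(np.radians(134)),np.sin(np.radians(134))]
a=arm.capture("scene")[...,::-1];w=arm.capture("wrist")[...,::-1]
for z in(.167,.182): 
    p=proj('scene',[*st,z]);q=proj('wrist',[*st,z],s);print(p,q)
c=cv2.resize(a[270:340,240:340],None,fx=4,fy=4,interpolation=cv2.INTER_CUBIC)
cv2.imwrite('pics/s3c.png',np.vstack([c,np.zeros((10,400,3),np.uint8)]))
cv2.imwrite('pics/w3.png',w)
big=np.zeros((420,800,3),np.uint8);big[:280,:400]=c;big[:,400:]=w[:,160:560] ;cv2.imwrite('pics/m3.png',big)
```

```text
[ 0.52276877 -0.36119138  0.16422354] 0.06897366743262641 86.03546350763169
[270.92303956 262.86297932] [122.50491338 263.99063475]
[270.90985712 258.18899748] [110.28598309 277.81569675]
```

View pics/m3.png

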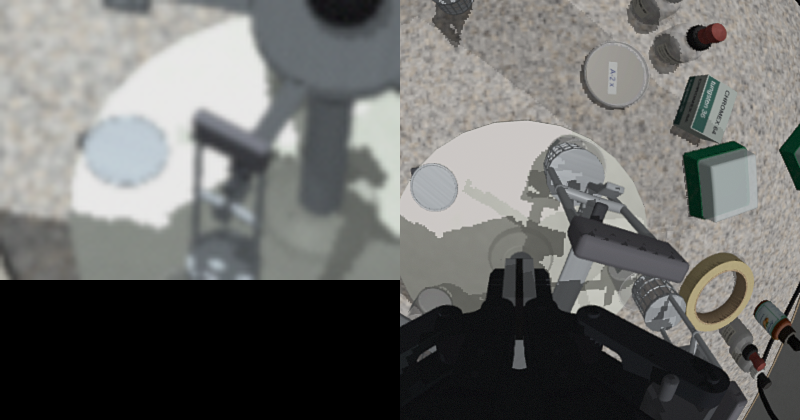

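The left crop doesn't cover the empty arm. The right (wrist) part shows the finger behind the pushed arm, which carries its basket. From the finger angle about 7° remain, so I'll push 8 mm more, back off and rise.

Request:
apply_moves(deltas=[[[0,4,0,0,0,0.057,0],[0,4,0,0,0,0.057,0],[0,0,0,0,0,0,0],[0,-5,0,0,0,0,0],[0,-10,0,0,0,0,0],[0,0,-20,0,0,0,0],[0,0,-45,0,0,0,0],[0,0,-45,0,0,0,0],[0,0,-45,0,0,0,0],[0,0,-45,0,0,0,0]]])

```text
time_s: 11.55
tcp_pos: [0.5157, -0.359, 0.367]
ee_rot: [2.417, 2.004, 0.001]
contact_force: [0.7, -0.3, 0.4]
width: 0.0002
grip_force: 0.0
```

Run:
```python
from h import *
s=arm.read_state();print(s['tcp_pos'],s['joint_pos'])
# view pose: back from carousel toward free basket, heading -55+... 
for hd in (35,-145): print(hd,go([.478,-.172,.30],hd))
# tab y dir: scene pts (-55deg), wrist pts
```

```text
[ 0.51573054 -0.35897849  0.36696598] [-7.09060320e-01  5.40775504e-01  6.90794426e-01  1.71944685e+00
  1.53045547e-04  1.04809643e+00]
35 (array([176.8, -71.8,  66.8]), array([0.001, 0.   , 0.774]))
-145 (array([176.8, -71.8,  66.8]), array([-0.000e+00,  2.000e-03, -2.368e+00]))
```

Run:
```python
from h import *
s=arm.read_state();print(go([.500,-.21,.34],120))
```

```text
(array([143.5, -43.1,  26.8]), array([ 0.001,  0.001, -0.71 ]))
```

Request:
apply_moves(deltas=[[[29,-8.5,5,0,0,0,0],[29,-8.5,5,0,0,0,0],[29,-8.5,5,0,0,0,0],[29,-8.5,5,0,0,0,0],[27,-8.5,6,0,0,0,0],[0,0,0,0,0,-0.142,0],[0,0,0,0,0,-0.142,0],[0,0,0,0,0,-0.142,0],[0,0,0,0,0,-0.142,0],[0,0,0,0,0,-0.142,0]]])

```text
time_s: 12.55
tcp_pos: [0.501, -0.2108, 0.3388]
ee_rot: [1.562, 2.725, 0.0]
contact_force: [-0.8, 0.2, -0.1]
width: -0.0001
grip_force: 0.0
```

Request:
apply_moves(deltas=[[[0,0,0,0,0,0,0],[0,0,0,0,0,0,0]]])

```text
time_s: 12.75
tcp_pos: [0.5011, -0.2108, 0.3387]
ee_rot: [1.576, 2.717, 0.0]
contact_force: [-1.0, 0.1, 0.4]
width: 0.0001
grip_force: 0.0
```

Run:
```python
from h import *
import pickle
s=arm.read_state();w=arm.capture("wrist")[...,::-1];a=arm.capture("scene")[...,::-1]
pickle.dump(s,open('s4.pkl','wb'));print(s['tcp_pos'],np.degrees(s['joint_pos']))
st=np.array([.518,-.43])+.1115*np.r_[np.cos(np.radians(134)),np.sin(np.radians(134))]
cv2.imwrite('pics/w4.png',w);cv2.imwrite('pics/s4.png',a)
print(proj('wrist',[*st,.167],s),proj('wrist',[.478,-.173,.14],s),proj('scene',[*st,.167]),proj('scene',[*st,.01]))
A=cv2.resize(w[60:360,130:430],(600,600),interpolation=cv2.INTER_CUBIC)
B=cv2.resize(a[230:330,240:290],(200,400),interpolation=cv2.INTER_CUBIC)
B=np.vstack([B,np.zeros((200,200,3),np.uint8)]);cv2.imwrite('pics/m4.png',np.hstack([A,B]))
```

```text
[ 0.50111321 -0.21079034  0.33873405] [-2.95048061e+01  1.79271157e+01  1.51602897e+01  8.72157500e+01
  7.86848020e-03  3.07126983e+01]
[171.79841923 266.93363217] [277.67008951 141.48586551] [270.92303956 262.86297932] [271.04669668 306.70700671]
```

View pics/m4.png

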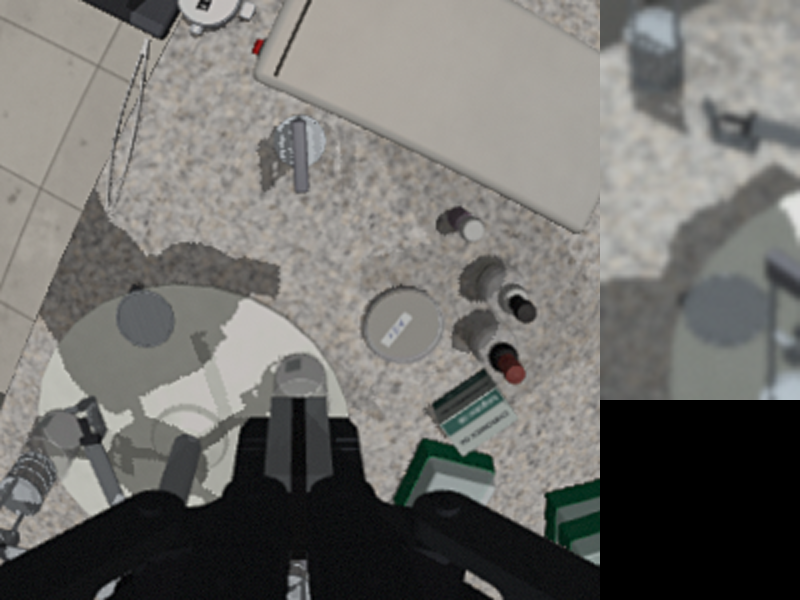

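The merged view has the wrist part on the left, with the free tab from (295,118) to (306,190). The hook is at (90,422) and the drip plate at (146,319). The scene part shows the hook at (130,125), close to the predicted station. I'll take the tab from a mask and compute the points.

Run:
```python
from h import *
import pickle
s=pickle.load(open('s4.pkl','rb'));w=cv2.imread('pics/w4.png');a=cv2.imread('pics/s4.png')
hsv=cv2.cvtColor(w,cv2.COLOR_BGR2HSV);sub=w[112:162,262:300]
print(w[137,278:285].tolist(), w[120:158:4,280].tolist())
tc=onz('wrist',280.5,137.5,.149,s);print('tab',tc,onz('wrist',277.5,119,.149,s),onz('wrist',283,155,.149,s))
for z in(.167,.175,.189):print('hook w',z,onz('wrist',175,271,z,s),'scene',onz('scene',272.2,261.2,z))
dr=onz('wrist',203,219.5,.0105,s);print('drip',dr, onz('scene',271.5,307.5,.0105))
```

```text
[[115, 110, 111], [121, 115, 115], [123, 116, 117], [125, 120, 120], [107, 101, 102], [97, 93, 92], [164, 162, 157]] [[78, 74, 74], [128, 123, 123], [125, 120, 120], [125, 119, 119], [123, 117, 118], [121, 115, 116], [119, 114, 115], [117, 112, 112], [117, 110, 111], [108, 109, 112]]
tab [ 0.47799447 -0.16712514  0.149     ] [ 0.46592138 -0.15216937  0.149     ] [ 0.48925892 -0.181581    0.149     ]
hook w 0.167 [ 0.44586133 -0.35268894  0.167     ] scene [ 0.44467246 -0.347055    0.167     ]
hook w 0.175 [ 0.44623587 -0.34726648  0.175     ] scene [ 0.4419838  -0.35276466  0.175     ]
hook w 0.189 [ 0.44689131 -0.33777716  0.189     ] scene [ 0.43727863 -0.36275656  0.189     ]
drip [ 0.44253658 -0.34796523  0.0105    ] [ 0.44043315 -0.35240084  0.0105    ]
```

Run:
```python
from h import *
print(go([.478,-.168,.121],128))
```

```text
(array([ 48.7,   1.1, 217.7]), array([ 0.   ,  0.   , -0.143]))
```

Request:
apply_moves(deltas=[[[25,1,30,0,0,0,0.6],[24,0,30,0,0,0,0.6],[0,0,30,0,0,-0.143,0.6],[0,0,30,0,0,0,0.6],[0,0,20,0,0,0,0.6],[0,0,20,0,0,0,0.6],[0,0,10,0,0,0,0.6],[0,0,0,0,0,0,0.6]]], squeeze=40)

```text
time_s: 13.65
tcp_pos: [0.4767, -0.1673, 0.1673]
ee_rot: [-1.374, -2.822, -0.0]
contact_force: [0.2, 0.1, -0.5]
width: 0.0511
grip_force: 0.0
```

Run:
```python
from h import *
s=arm.read_state();print(s['tcp_pos'],s['width'],go([.478,-.168,.121],128))
a=arm.capture("scene")[...,::-1];b=arm.capture("side")[...,::-1];w=arm.capture("wrist")[...,::-1]
m=np.hstack([cv2.resize(a[180:260,220:290],(350,400)),cv2.resize(w[200:420,140:420],(446,350))[:350] if 0 else cv2.resize(w[160:420,120:440],(450,400))])
cv2.imwrite('pics/m5.png',m)
```

```text
[ 0.47673097 -0.16726391  0.16731907] 0.05105067434195395 (array([-1.5,  0.6, 46.3]), array([-0.001, -0.003,  0.001]))
```

View pics/m5.png

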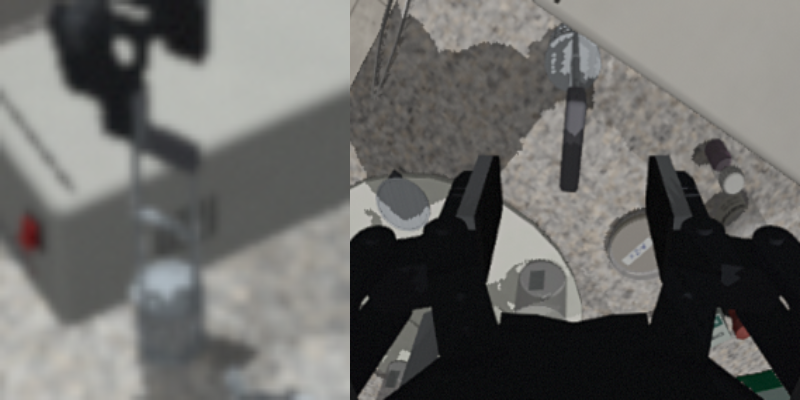

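The tab lies centred between the open fingers, at about (570,138) in the right half. That was my eleventh viewed picture, one over the limit of ten, so from here I work by numbers only.

Run:
```python
from h import *
s=arm.read_state();t=onz('wrist',276.4,249.7,.149,s);print(t);print(go([t[0],t[1],.121],128))
print(onz('wrist',120+222*.711,160+90*.65,.149,s),onz('wrist',120+218*.711,160+190*.65,.149,s))
```

```text
[ 0.47474406 -0.1653323   0.149     ]
(array([ 4.6, -1.3, 48.7]), array([0.001, 0.002, 0.001]))
[ 0.46405416 -0.15038178  0.149     ] [ 0.487564   -0.18310635  0.149     ]
```

Request:
apply_moves(deltas=[[[2,-0.5,12,0,0,0.03,0.6],[0,0,14,0,0,0,0.6],[0,0,12,0,0,0,0.6],[0,0,8,0,0,0,0.6],[0,0,0,0,0,0,0],[0,0,0,0,0,0,0],[0,0,0,0,0,0,0],[0,0,0,0,0,0,0]]], squeeze=40)

```text
time_s: 14.6
tcp_pos: [0.4768, -0.1668, 0.1233]
ee_rot: [1.416, 2.803, 0.0]
contact_force: [-0.5, 0.1, 1.7]
width: 0.0073
grip_force: 40.8
```

Run:
```python
from h import *
s=arm.read_state();print({k:s[k] for k in('tcp_pos','width','grip_force','contact_force','moment')})
```

```text
{'tcp_pos': array([ 0.47679121, -0.16682062,  0.12331716]), 'width': 0.007312741400948501, 'grip_force': 40.84892213344574, 'contact_force': array([-0.48616399,  0.11624824,  1.70988537]), 'moment': array([-0.03912805, -0.0207862 ,  0.0296124 ])}
```

Run:
```python
from h import *
import pickle
s4=pickle.load(open('s4.pkl','rb'))
h=tri([ray('wrist',175,271,s4),ray('scene',272.2,261.2)]);print('hook',h)
ax=np.array([.5185,-.4295]);d=h[:2]-ax;print(np.hypot(*d),np.degrees(np.arctan2(d[1],d[0])))
for r in(.170,):
  p=ax+r*np.r_[np.cos(np.radians(135)),np.sin(np.radians(135))]
  print(p,go([*p,.235],44))
```

```text
hook [ 0.44483435 -0.34977623  0.17049877]
0.10854725550455084 132.73827785373214
[ 0.39829185 -0.30929185] (array([ -68.3, -147.6, -111.7]), array([2.000e-03, 1.000e-03, 1.438e+00]))
```

Request:
apply_moves(deltas=[[[0,0,-10,0,0,0,0],[0,0,-20,0,0,0,0],[0,0,-20,0,0,0,0],[0,0,-20,0,0,0,0],[0,0,-20,0,0,0,0],[0,0,-20,0,0,0,0],[0,0,0,0,0,0,0],[0,0,0,0,0,0,0]]])

```text
time_s: 15.4
tcp_pos: [0.4764, -0.1667, 0.2329]
ee_rot: [1.416, 2.803, 0.0]
contact_force: [0.3, -0.2, -1.8]
width: 0.0074
grip_force: 40.6
```

Run:
```python
from h import *
print(go([.4026,-.3052,.235],43))
```

```text
(array([ -67.7, -141.6,   -2.1]), array([1.000e-03, 0.000e+00, 1.455e+00]))
```

Request:
apply_moves(deltas=[[[-7,-14,0,0,0,0,0],[-7,-14,0,0,0,0,0],[-7,-14,0,0,0,0,0],[-7,-14,0,0,0,0,0],[-7,-14,0,0,0,0,0],[-7,-14,0,0,0,0,0],[-7,-14,0,0,0,0,0],[-7,-14,0,0,0,0,0],[-7,-14,0,0,0,0,0],[-5,-16,0,0,0,0,0]]])

```text
time_s: 16.4
tcp_pos: [0.4013, -0.3054, 0.2309]
ee_rot: [-1.415, -2.802, -0.002]
contact_force: [1.3, 0.4, -0.1]
width: 0.007
grip_force: 40.6
```

Request:
apply_moves(deltas=[[[0,0,0,0,0,0.12,0],[0,0,0,0,0,0.12,0],[0,0,0,0,0,0.12,0],[0,0,0,0,0,0.12,0],[0,0,0,0,0,0.12,0],[0,0,0,0,0,0.12,0],[0,0,0,0,0,0.12,0],[0,0,0,0,0,0.12,0],[0,0,0,0,0,0.12,0],[0,0,0,0,0,0.12,0]]])

```text
time_s: 17.4
tcp_pos: [0.4014, -0.3047, 0.2309]
ee_rot: [-2.754, -1.506, 0.001]
contact_force: [-0.1, -1.0, -0.9]
width: 0.0073
grip_force: 40.6
```

Request:
apply_moves(deltas=[[[0,0,0,0,0,0.12,0],[0,0,0,0,0,0.12,0],[0,0,0,0,0,0,0],[0,0,0,0,0,0,0],[0,0,0,0,0,0,0]]])

```text
time_s: 17.9
tcp_pos: [0.4019, -0.3052, 0.232]
ee_rot: [-2.912, -1.176, 0.001]
contact_force: [0.2, 0.2, -0.7]
width: 0.0072
grip_force: 40.6
```

Run:
```python
from h import *
s=arm.read_state();print(s['tcp_pos'],s['contact_force'],s['width'],go([.4026,-.3052,.235],43))
for n in('scene','side','wrist'):cv2.imwrite(f'pics/{n}6.png',arm.capture(n)[...,::-1])
# numeric check: tab (grey-purple) rung and bits in scene: project expected points
Rt=R.from_rotvec(s['ee_rot']).as_matrix();t=s['tcp_pos']
for nm,p in dict(tab=t+[0,0,.017],rung=t-[0,0,.0353],base=t-[0,0,.123]).items(): print(nm,proj('scene',p),proj('side',p))
g=cv2.cvtColor(cv2.imread('pics/scene6.png'),cv2.COLOR_BGR2GRAY)
print(g[246:276,258:296:1].tolist() if 0 else '')
for r in range(248,276):print(r,' '.join('%3d'%x for x in g[r,256:296]))
```

```text
[ 0.40192209 -0.30521568  0.23199869] [ 0.17579095  0.22151863 -0.7057559 ] 0.007155463799510542 (array([ 0.5,  0.5, -3. ]), array([-0.001, -0.   ,  0.017]))
tab [242.9286367  226.75664132] [335.36722151 153.7639538 ]
rung [243.95484599 244.23189873] [334.19594114 175.48710077]
base [245.52327335 270.94055551] [332.33990814 209.91000993]

248 163 162 157 150 147 151 152 148 149 149 148 145 141 144 149 146 140 139 144 149 150 143 136 139 148 156 161 158 158 154 150 147 147 148 147 149 150 153 155 151
249 166 164 160 154 149 150 153 150 149 149 147 144 143 145 147 145 145 147 151 154 151 141 138 142 150 160 165 163 158 152 148 146 148 148 147 146 150 155 159 157
250 165 162 158 156 153 156 154 152 148 146 146 145 147 150 150 148 150 151 151 151 145 140 141 146 153 161 164 163 160 156 156 155 154 151 151 153 155 159 163 161
251 160 158 156 156 157 158 156 153 146 146 149 149 151 154 154 152 152 152 150 150 149 146 145 146 155 159 162 161 160 162 164 165 160 154 155 158 161 164 165 164
252 155 157 156 156 157 159 157 155 151 151 155 156 158 160 160 154 148 146 143 146 151 153 151 150 154
[... 3132 characters left out ...]
 160 166 168 167 167 166 166 165 159 158 158
272 187 188 184 184 187 181 173 174 179 181 180 179 178 181 182 185 187 190 195 194 189 182 173 169 166 164 162 155 149 154 157 158 162 168 170 166 162 160 162 160
273 182 184 183 185 184 179 172 171 179 181 179 177 173 176 179 179 182 185 192 197 192 179 163 163 165 164 161 154 148 148 150 152 158 165 169 162 155 156 159 156
274 185 184 181 177 173 169 167 171 180 187 186 179 176 181 184 180 178 180 189 194 187 169 155 156 160 159 156 150 146 147 149 151 156 160 163 160 154 154 154 153
275 185 183 180 172 167 165 165 169 180 190 190 181 179 185 186 179 175 174 181 187 177 163 156 155 156 154 150 147 149 153 156 155 157 157 154 153 155 156 161 168
```

Run:
```python
from h import *
ax=np.array([.5185,-.4295])
for ang in(131,133,135):
  e=np.r_[np.cos(np.radians(ang)),np.sin(np.radians(ang))]
  for h,nm in((ax+.1115*e,'ax+'),):
    for o,z in((.007,.180),(-.0145,.180),(0,.167),(0,.1605)): print(ang,nm,o,z,proj('scene',[*(h+o*e),z]).round(1))
# wrist pic w4 crop around hook
g=cv2.cvtColor(cv2.imread('pics/w4.png'),cv2.COLOR_BGR2GRAY)
for r in range(256,284,1):print(r,' '.join('%3d'%x for x in g[r,162:192]))
import pickle
s=pickle.load(open('s4.pkl','rb'))
e=np.r_[np.cos(np.radians(133)),np.sin(np.radians(133))];h=ax+.1115*e
for o,z in((.007,.180),(.007,.189),(-.0145,.180),(0,.180)):print(o,z,proj('wrist',[*(h+o*e),z],s).round(1))
```

```text
131 ax+ 0.007 0.18 [268.9 255.3]
131 ax+ -0.0145 0.18 [278.8 258.7]
131 ax+ 0 0.167 [272.1 260.5]
131 ax+ 0 0.1605 [272.1 262.5]
133 ax+ 0.007 0.18 [268.1 256.8]
133 ax+ -0.0145 0.18 [278.2 260. ]
133 ax+ 0 0.167 [271.4 261.9]
133 ax+ 0 0.1605 [271.4 263.9]
135 ax+ 0.007 0.18 [267.4 258.3]
135 ax+ -0.0145 0.18 [277.6 261.2]
135 ax+ 0 0.167 [270.7 263.3]
135 ax+ 0 0.1605 [270.7 265.3]
256 186 185 185 185 186 186 188 189 191 192 142 122 117 119 119 119 119 118 119 120 120 120 118 120 119 120 119 120 120 120
257 186 186 185 185 186 187 187 189 192 194 173 162 119 109 109 115 121 119 119 121 121 119 121 120 120 119 119 119 120 120
258 187 187 186 185 186 187 188 190 193 180 167 161  97  76  69  88 116 120 120 120 120 121 122 120 120 118 119 118 119 121
259 189 188 188 187 187 187 190 187 165 125  94  77  57  56  53  67 103 121 120 121 120 120 120 120 120 119 120 119 118 120
260 189 189 189 187 189 192 191 162 102  62  55  53  54  55  56  63  95 122 120 120 120 120 120 121 121 120 118 118 118 119
261 190 190 190 191 193 193 167 101  59  54  57  56  56  66  79  74  93 126 125 119 118 120 1
[... 2157 characters left out ...]
1 112 113 112  90  39  29  32  34  35  36  35  37  33  17  31 112 164 172 171 162 123 101 117  96  87  86
280 113 114 113 113 112 113 111  86  36  30  34  36  37  39  38  35  33  16  52 160 174 171 169 149  94  96 116 105  91  88
281 113 114 112 112 113 113 114 100  47  32  34  33  35  35  36  37  37  32  63 165 172 170 164 128  87  97 116 114  93  89
282 115 113 115 115 115 115 112  96  62  56  47  49  60  62  71  81  89  82  82 126 168 169 169 140  91  90 109 101  90  88
283 115 114 118 122 118 105  91  84 107 122  85  83  97 100  97  93  92  91  85  83 161 172 168 118  88  89  98  96  91  89
0.007 0.18 [168.9 265.9]
0.007 0.189 [166.4 269.8]
-0.0145 0.18 [175.7 282.5]
0 0.18 [171.1 271.4]
```

Request:
apply_moves(deltas=[[[-2,0,-3,0,0,0,0],[0,5,0,0,0,0,0],[0,5,0,0,0,0,0],[0,5,0,0,0,0,0],[0,5,0,0,0,0,0],[0,5,0,0,0,0,0],[0,5,0,0,0,0,0],[0,0,0,0,0,0,0],[0,0,0,0,0,0,0]]])

```text
time_s: 18.95
tcp_pos: [0.4216, -0.3285, 0.2355]
ee_rot: [-2.914, -1.174, 0.0]
contact_force: [-0.1, -0.9, -0.3]
width: 0.007
grip_force: 40.6
```

Request:
apply_moves(deltas=[[[0,4,0,0,0,0,0],[0,4,0,0,0,0,0],[0,4,0,0,0,0,0],[0,4,0,0,0,0,0],[0,0,0,0,0,0,0],[0,0,0,0,0,0,0]]])

```text
time_s: 19.55
tcp_pos: [0.4327, -0.3401, 0.2355]
ee_rot: [-2.914, -1.174, 0.0]
contact_force: [0.4, -0.1, -0.1]
width: 0.0074
grip_force: 40.6
```

Request:
apply_moves(deltas=[[[0,4,0,0,0,0,0],[0,4,0,0,0,0,0],[0,4,0,0,0,0,0],[0,4,0,0,0,0,0],[0,1,0,0,0,0,0],[0,0,0,0,0,0,0],[0,0,0,0,0,0,0]]])

```text
time_s: 20.25
tcp_pos: [0.4444, -0.3522, 0.2355]
ee_rot: [-2.914, -1.174, -0.0]
contact_force: [-0.7, 0.5, 0.7]
width: 0.0071
grip_force: 40.6
```

```bash
cat >> h.py <<'E'
def pos():
    s=arm.read_state();ax=np.array([.5185,-.4295]);e=np.r_[np.cos(np.radians(134)),np.sin(np.radians(134))]
    d=s['tcp_pos'][:2]-ax;F=s['contact_force']
    print('t',s['time_s'],'r',(d@e*1e3).round(1),'lat',((-e[1]*d[0]+e[0]*d[1])*1e3).round(1),'rungz',((s['tcp_pos'][2]-.0353)*1e3).round(1),'Fr',(F[:2]@e).round(2),'Flat',(-e[1]*F[0]+e[0]*F[1]).round(2),'Fz',F[2].round(2),'M',s['moment'].round(2),s['width'])
E
python3 - <<'E'
from h import *
pos()
for n in('scene','side'):cv2.imwrite(f'pics/{n}7.png',arm.capture(n)[...,::-1])
a=cv2.imread('pics/scene6.png').astype(int);b=cv2.imread('pics/scene7.png').astype(int)
g=cv2.cvtColor(b.astype(np.uint8),cv2.COLOR_BGR2GRAY)
for r in range(240,276):print(r,' '.join('%3d'%x for x in g[r,258:292]))
E
```

```text
t 20.25 r 107.1 lat -0.4 rungz 200.2 Fr 0.81 Flat 0.18 Fz 0.65 M [-0.01  0.03  0.02] 0.007114684016257082
240 153 149 148 150 154 153 130  99  81  75  71  68  67  61  55  57  71  76  69  48  31  29  43  92 143 171 184 185 181 174 171 172 175 177
241 157 159 159 157 162 163 153 134 106  79  67  64  65  60  51  53  72  78  70  49  30  29  62 115 157 172 181 183 182 180 177 179 178 178
242 157 160 158 159 166 170 165 150 118  86  65  60  59  53  47  53  72  78  70  48  32  42  84 131 158 166 169 171 172 173 174 173 175 177
243 156 162 160 162 167 169 163 152 128  95  68  59  55  53  51  55  71  78  73  58  55  68 108 144 160 163 160 157 154 156 157 161 170 175
244 160 163 163 163 164 164 158 152 141 114  79  59  54  57  65  64  73  77  79  88  99 104 131 151 160 160 155 148 142 143 144 151 159 167
245 160 162 158 161 161 159 155 151 146 123  87  62  57  72  90  89  86  83  89 117 133 134 143 149 152 154 153 146 140 140 138 144 151 155
246 160 158 155 156 155 152 151 153 149 134 101  75  71  93 115 116 110  95 100 129 145 147 148 148 150 150 149 150 148 145 141 142 148 151
247 157 152 15
[... 3345 characters left out ...]

271 182 178 180 178 173 174 174 177 173 172 163 125 104 126 139 121 102  88  82  81  83  87 104 130 152 156 154 159 166 167 167 167 166 167
272 183 184 185 181 173 168 161 171 175 158 138 110  93 107 122 112  95  85  82  83  87  93 104 132 152 153 150 153 157 158 162 166 170 166
273 183 184 187 182 175 168 148 146 157 135 113  97  89  98 102  94  86  84  87  94  95  95 103 132 155 154 147 149 150 152 158 165 168 162
274 181 182 184 185 183 178 149 124 124 115 104  93  85  87  92  88  88  93  97  99  98  94 104 138 158 155 149 149 149 152 157 160 163 158
275 183 184 188 190 190 185 156 127 112 102  98  90  86  87  95  96  98 100 100  96  93  97 110 140 160 163 162 161 159 160 162 161 157 154
```

Request:
apply_moves(deltas=[[[0,0,3,0,0,0,0],[0,0,3,0,0,0,0],[0,0,3,0,0,0,0],[0,0,2,0,0,0,0],[0,0,2,0,0,0,0],[0,0,1,0,0,0,0],[0,0,0,0,0,0,0],[0,0,0,0,0,0,0]]])

```text
time_s: 21.15
tcp_pos: [0.4444, -0.3523, 0.2216]
ee_rot: [2.914, 1.174, 0.0]
contact_force: [0.3, 0.3, -1.1]
width: 0.0075
grip_force: 40.6
```

```bash
python3 -c "
from h import *
pos()"
```

```text
t 21.15 r 107.0 lat -0.4 rungz 186.3 Fr 0.0 Flat -0.41 Fz -1.07 M [-0.07 -0.04  0.02] 0.007538677355252883
```

Request:
apply_moves(deltas=[[[0,0,1.5,0,0,0,0],[0,0,1.5,0,0,0,0],[0,-1,0,0,0,0,0],[0,-1,0,0,0,0,0],[0,-1,0,0,0,0,0],[0,0,0,0,0,0,0],[0,0,0,0,0,0,0]]])

```text
time_s: 21.85
tcp_pos: [0.4423, -0.3501, 0.2186]
ee_rot: [-2.914, -1.174, -0.0]
contact_force: [-0.3, -0.4, -0.6]
width: 0.0073
grip_force: 40.6
```

Request:
apply_moves(deltas=[[[0,-1,0,0,0,0,0],[0,-1,0,0,0,0,0],[0,0,0,0,0,0,0],[0,0,0,0,0,0,0]]])

```text
time_s: 22.25
tcp_pos: [0.4409, -0.3486, 0.2186]
ee_rot: [-2.914, -1.174, -0.0]
contact_force: [0.1, 0.0, -0.4]
width: 0.0071
grip_force: 40.6
```

```bash
python3 -c "
from h import *
pos()"
```

```text
t 22.25 r 112.1 lat -0.4 rungz 183.3 Fr -0.05 Flat -0.12 Fz -0.39 M [-0.01  0.03  0.01] 0.007052569310509201
```

Request:
apply_moves(deltas=[[[0,-1,0,0,0,0,0],[0,-1,0,0,0,0,0],[0,0,0,0,0,0,0],[0,0,0,0,0,0,0]]])

```text
time_s: 22.65
tcp_pos: [0.4395, -0.3472, 0.2186]
ee_rot: [-2.914, -1.174, -0.0]
contact_force: [0.7, -0.3, -1.5]
width: 0.0069
grip_force: 40.6
```

Request:
apply_moves(deltas=[[[0,-1,0,0,0,0,0],[0,0,0,0,0,0,0],[0,0,0,0,0,0,0]]])

```text
time_s: 22.95
tcp_pos: [0.4389, -0.3465, 0.2186]
ee_rot: [-2.914, -1.174, -0.0]
contact_force: [0.0, -0.3, -0.7]
width: 0.007
grip_force: 40.6
```

```bash
python3 -c "
from h import *
pos()"
```

```text
t 22.95 r 115.0 lat -0.4 rungz 183.3 Fr -0.22 Flat 0.18 Fz -0.74 M [-0.03 -0.04  0.02] 0.007023340946135793
```

Request:
apply_moves(deltas=[[[0,-1,0,0,0,0,0],[0,0,0,0,0,0,0],[0,0,0,0,0,0,0]]])

```text
time_s: 23.25
tcp_pos: [0.4381, -0.3458, 0.2185]
ee_rot: [-2.914, -1.174, -0.0]
contact_force: [0.1, 0.0, -0.5]
width: 0.0072
grip_force: 40.6
```

Request:
apply_moves(deltas=[[[0,-1,0,0,0,0,0],[0,0,0,0,0,0,0],[0,0,0,0,0,0,0]]])

```text
time_s: 23.55
tcp_pos: [0.4377, -0.3453, 0.2187]
ee_rot: [2.914, 1.174, 0.001]
contact_force: [0.9, -0.7, -0.4]
width: 0.0069
grip_force: 40.6
```

Request:
apply_moves(deltas=[[[0,-1,0,0,0,0,0],[0,0,0,0,0,0,0],[0,0,0,0,0,0,0]]])

```text
time_s: 23.85
tcp_pos: [0.4373, -0.3448, 0.2189]
ee_rot: [2.913, 1.173, 0.001]
contact_force: [1.8, -2.0, -0.0]
width: 0.0072
grip_force: 40.6
```

```bash
python3 -c "
from h import *
pos()"
```

```text
t 23.85 r 117.3 lat -0.4 rungz 183.6 Fr -2.7 Flat 0.04 Fz -0.03 M [-0.5  -0.52  0.03] 0.007216708401125382
```

Nose contact came at r ≈ 116.3, which puts the seat at about r 111.7, matching the 111.5 given. I'll back off to that radius and start pressing.

Request:
apply_moves(deltas=[[[0,3,0,0,0,0,0],[0,3.3,0,0,0,0,0],[0,0,0,0,0,0,0],[0,0,1,0,0,0,0],[0,0,1,0,0,0,0],[0,0,1,0,0,0,0],[0,0,1,0,0,0,0],[0,0,1,0,0,0,0],[0,0,0,0,0,0,0]]])

```text
time_s: 24.75
tcp_pos: [0.4412, -0.3489, 0.2137]
ee_rot: [2.914, 1.174, 0.0]
contact_force: [-0.2, 0.6, 2.1]
width: 0.0075
grip_force: 41.1
```

```bash
python3 -c "
from h import *
pos()"
```

```text
t 24.75 r 111.7 lat -0.4 rungz 178.4 Fr 0.58 Flat -0.26 Fz 2.09 M [0.08 0.09 0.01] 0.00750954700193782
```

Request:
apply_moves(deltas=[[[0,0,1,0,0,0,0],[0,0,1,0,0,0,0],[0,0,1,0,0,0,0],[0,0,1,0,0,0,0],[0,0,0,0,0,0,0]]])

```text
time_s: 25.25
tcp_pos: [0.4413, -0.349, 0.2096]
ee_rot: [2.914, 1.174, 0.0]
contact_force: [-0.8, 0.7, 4.0]
width: 0.0069
grip_force: 41.4
```

Request:
apply_moves(deltas=[[[0,0,1,0,0,0,0],[0,0,1,0,0,0,0],[0,0,1,0,0,0,0],[0,0,0,0,0,0,0],[0,0,0,0,0,0,0]]])

```text
time_s: 25.75
tcp_pos: [0.4414, -0.3491, 0.2068]
ee_rot: [2.913, 1.174, 0.001]
contact_force: [0.1, -0.1, 5.2]
width: 0.0073
grip_force: 41.5
```

```bash
python3 -c "
from h import *
pos()"
```

```text
t 25.75 r 111.4 lat -0.4 rungz 171.5 Fr -0.11 Flat 0.03 Fz 5.23 M [-0.07  0.02 -0.03] 0.007258849521371489
```

Request:
apply_moves(deltas=[[[0,0,1,0,0,0,0],[0,0,1,0,0,0,0],[0,0,0,0,0,0,0]]])

```text
time_s: 26.05
tcp_pos: [0.4416, -0.3493, 0.2049]
ee_rot: [2.913, 1.173, 0.001]
contact_force: [-1.3, -0.6, 5.8]
width: 0.0072
grip_force: 41.6
```

Request:
apply_moves(deltas=[[[0,0,1,0,0,0,0],[0,0,1,0,0,0,0],[0,0,0,0,0,0,0]]])

```text
time_s: 26.35
tcp_pos: [0.4417, -0.3495, 0.2031]
ee_rot: [2.912, 1.173, 0.001]
contact_force: [-1.5, -0.0, 6.0]
width: 0.0069
grip_force: 41.7
```

Request:
apply_moves(deltas=[[[0,0,1,0,0,0,0],[0,0,1,0,0,0,0],[0,0,0,0,0,0,0]]])

```text
time_s: 26.65
tcp_pos: [0.4418, -0.3494, 0.2012]
ee_rot: [2.912, 1.173, 0.002]
contact_force: [-0.0, -0.6, 6.8]
width: 0.007
grip_force: 41.8
```

```bash
python3 -c "
from h import *
pos()"
```

```text
t 26.65 r 110.9 lat -0.5 rungz 165.9 Fr -0.4 Flat 0.39 Fz 6.77 M [ 0.06 -0.02 -0.03] 0.007041597369986913
```

Request:
apply_moves(deltas=[[[0,0,1,0,0,0,0],[0,0,1,0,0,0,0],[0,0,0,0,0,0,0]]])

```text
time_s: 26.95
tcp_pos: [0.4412, -0.3485, 0.1987]
ee_rot: [-2.913, -1.174, -0.001]
contact_force: [-2.2, 2.8, 4.3]
width: 0.007
grip_force: 41.4
```

Request:
apply_moves(deltas=[[[0,0,1,0,0,0,0],[0,0,1,0,0,0,0],[0,0,0,0,0,0,0]]])

```text
time_s: 27.25
tcp_pos: [0.4409, -0.3485, 0.196]
ee_rot: [-2.913, -1.173, 0.0]
contact_force: [-0.5, 1.1, 3.7]
width: 0.0073
grip_force: 41.1
```

Request:
apply_moves(deltas=[[[0,0,1,0,0,0,0],[0,0,1,0,0,0,0],[0,0,0,0,0,0,0]]])

```text
time_s: 27.55
tcp_pos: [0.4411, -0.3487, 0.1945]
ee_rot: [-2.914, -1.174, -0.0]
contact_force: [-1.7, 2.0, 4.3]
width: 0.0071
grip_force: 41.2
```

```bash
python3 -c "
from h import *
pos()"
```

```text
t 27.55 r 111.9 lat -0.4 rungz 159.2 Fr 2.68 Flat -0.16 Fz 4.32 M [0.37 0.27 0.01] 0.0070999171562602876
```

The force fell from 6.8 N to about 4 N and the rung's travel relative to the hook is about 15.8 mm, so it appears to have snapped in. I'll press 2 mm more, then ease up to the unloaded height.

Request:
apply_moves(deltas=[[[0,0,1,0,0,0,0],[0,0,1,0,0,0,0],[0,0,0,0,0,0,0],[0,0,0,0,0,0,0],[0,0,0,0,0,0,0]]])

```text
time_s: 28.05
tcp_pos: [0.4413, -0.349, 0.1927]
ee_rot: [2.914, 1.174, 0.0]
contact_force: [-1.2, 1.1, 3.7]
width: 0.0072
grip_force: 41.4
```

Request:
apply_moves(deltas=[[[0,0,-1,0,0,0,0],[0,0,-1,0,0,0,0],[0,0,-1,0,0,0,0],[0,0,-1,0,0,0,0],[0,0,-1,0,0,0,0],[0,0,-1,0,0,0,0],[0,0,-1,0,0,0,0],[0,0,0,0,0,0,0],[0,0,0,0,0,0,0]]])

```text
time_s: 28.95
tcp_pos: [0.4413, -0.3491, 0.1996]
ee_rot: [2.914, 1.174, 0.0]
contact_force: [-0.4, 0.2, 0.1]
width: 0.0075
grip_force: 40.8
```

```bash
python3 -c "
from h import *
pos()"
```

```text
t 28.95 r 111.5 lat -0.3 rungz 164.3 Fr 0.4 Flat 0.17 Fz 0.08 M [ 0.21  0.02 -0.02] 0.007468422464523188
```

Request:
apply_moves(deltas=[[[0,0,-2,0,0,0,0],[0,0,-2,0,0,0,0],[0,0,-2,0,0,0,0],[0,0,-2,0,0,0,0],[0,0,-2,0,0,0,0],[0,0,-2,0,0,0,0],[0,0,-2,0,0,0,0],[0,0,0,0,0,0,0],[0,0,0,0,0,0,0]]])

```text
time_s: 29.85
tcp_pos: [0.4412, -0.3489, 0.2134]
ee_rot: [-2.914, -1.174, 0.0]
contact_force: [-0.0, 0.3, -2.4]
width: 0.0073
grip_force: 40.3
```

```bash
python3 -c "
from h import *
pos()"
```

```text
t 29.85 r 111.7 lat -0.4 rungz 178.1 Fr 0.23 Flat -0.19 Fz -2.35 M [ 0.03 -0.09  0.04] 0.007311309477428359
```

Pulled 14 mm up, the rung is held down with about 1.6 N, so the keeper is shut above it. I'll lower back, release and retreat upward.

Request:
apply_moves(deltas=[[[0,0,2,0,0,0,0],[0,0,2,0,0,0,0],[0,0,2,0,0,0,0],[0,0,2,0,0,0,0],[0,0,2,0,0,0,0],[0,0,2,0,0,0,0],[0,0,2,0,0,0,0],[0,0,0.5,0,0,0,0],[0,0,0,0,0,0,0],[0,0,0,0,0,0,0]]])

```text
time_s: 30.85
tcp_pos: [0.4414, -0.3491, 0.1994]
ee_rot: [2.914, 1.174, 0.001]
contact_force: [0.2, -0.2, 1.2]
width: 0.0071
grip_force: 40.9
```

Request:
apply_moves(deltas=[[[0,0,0,0,0,0,0.1],[0,0,0,0,0,0,0.15],[0,0,0,0,0,0,0.2],[0,0,0,0,0,0,0.3],[0,0,0,0,0,0,0.4],[0,0,0,0,0,0,0.4],[0,0,0,0,0,0,0.4]]])

```text
time_s: 31.55
tcp_pos: [0.4412, -0.3489, 0.1991]
ee_rot: [-2.914, -1.174, -0.0]
contact_force: [-0.6, 0.4, 0.4]
width: 0.0342
grip_force: 0.0
```

```bash
python3 -c "
from h import *
pos()"
```

```text
t 31.55 r 111.7 lat -0.4 rungz 163.8 Fr 0.69 Flat 0.11 Fz 0.4 M [-0.    0.04  0.02] 0.034244317847094405
```

Request:
apply_moves(deltas=[[[0,0,-5,0,0,0,0.4],[0,0,-10,0,0,0,0.4],[0,0,-15,0,0,0,0.4],[0,0,-20,0,0,0,0.4],[0,0,-25,0,0,0,0.4],[0,0,-25,0,0,0,0.4],[0,0,-25,0,0,0,0.4],[0,0,0,0,0,0,0.4],[0,0,0,0,0,0,0.4],[0,0,0,0,0,0,0.4]]])

```text
time_s: 32.55
tcp_pos: [0.4409, -0.3486, 0.3233]
ee_rot: [-2.913, -1.173, 0.001]
contact_force: [-0.1, 0.8, 0.4]
width: 0.0345
grip_force: 0.0
```

Request:
apply_moves(deltas=[[[0,0,0,0,0,0,0.4],[0,0,0,0,0,0,0.4],[0,0,0,0,0,0,0.4],[0,0,0,0,0,0,0.4],[0,0,0,0,0,0,0.4],[0,0,0,0,0,0,0.4],[0,0,0,0,0,0,0.4],[0,0,0,0,0,0,0.4],[0,0,0,0,0,0,0.4],[0,0,0,0,0,0,0.4]]])

```text
time_s: 33.55
tcp_pos: [0.4412, -0.3489, 0.3241]
ee_rot: [-2.914, -1.174, -0.0]
contact_force: [0.3, 0.9, 0.0]
width: 0.0344
grip_force: 0.0
```

Run:
```python
from h import *
pos();s=arm.read_state()
a=arm.capture('scene')[...,::-1];w1=arm.capture('wrist');arm.capture('scene');w2=arm.capture('wrist')
print('motion',np.abs(w1.astype(int)-w2).max(),s['contact_force'])
g=cv2.cvtColor(np.ascontiguousarray(a),cv2.COLOR_BGR2GRAY);cv2.imwrite('pics/scene9.png',a)
# expected hung basket: tab, base
h=[.4412,-.3489]
for z in(.217,.167,.079):print(z,proj('scene',[*h,z]))
for r in range(236,300,3):print(r,' '.join('%3d'%x for x in g[r,256:290]))
```

```text
t 33.55 r 111.7 lat -0.4 rungz 288.8 Fr 0.45 Flat -0.89 Fz 0.04 M [-0.07 -0.01 -0.01] 0.034421637569241534
motion 95 [0.32696333 0.94528433 0.04479567]
0.217 [270.98765691 246.4762237 ]
0.167 [271.02897689 262.43537596]
0.079 [271.09538589 288.08474373]
236 151 160 165 163 163 158 154 152 155 154 150 145 145 148 153 161 165 171 179 180 178 179 180 179 174 176 178 180 183 188 181 168 164 166
239 164 157 147 143 140 141 146 154 161 161 160 158 156 146 139 142 146 148 146 138 135 139 149 155 153 147 149 161 167 163 158 154 154 152
242 149 149 155 158 156 156 164 167 165 158 153 150 142 132 125 126 130 132 150 160 156 151 150 152 155 157 156 155 157 156 153 151 151 150
245 156 156 158 161 157 159 158 156 151 151 152 156 147 135 127 121 101  89 119 143 152 155 151 147 148 148 151 151 150 145 139 138 137 142
248 162 160 155 147 145 148 150 145 146 146 140 129 123 125 118  92  68  84 122 145 147 140 134 137 147 154 158 157 156 151 148 145 144 144
251 157 156 154 155 156 157 154 151 143 131 107  94  94  88  71  58  70 102 132 145 147 144 145 145 151 156 160 159 158 159 161 164 156 151
254 14
[... 1533 characters left out ...]

287 184 186 185 178 173 171 174 179 172 135 103  97  91  88  90  98  97  91  86  81  78  84  90 112 171 216 226 228 227 228 228 228 227 226
290 165 174 189 196 190 180 176 175 176 170 149 121  97  86  83  88  90  85  81  83  87 111 159 206 223 228 227 226 227 228 229 229 228 229
293 180 186 193 189 180 165 158 166 179 183 189 199 208 214 210 205 204 206 208 214 221 226 227 227 222 194 145 106 106 137 176 211 221 225
296 187 180 172 172 171 169 173 176 183 198 214 225 228 228 229 228 228 227 226 222 219 215 213 210 196 137  78  60  65  66  68  73  84 111
299 178 177 180 183 183 180 182 191 201 207 208 195 187 194 202 204 197 178 169 171 185 197 203 209 201 159 100  65  56  55  55  58  62  64
```

Request:
apply_moves(deltas=[[[0,0,0,0,0,0,0.4],[0,0,0,0,0,0,0.4],[0,0,0,0,0,0,0.4],[0,0,0,0,0,0,0.4],[0,0,0,0,0,0,0.4],[0,0,0,0,0,0,0.4],[0,0,0,0,0,0,0.4],[0,0,0,0,0,0,0.4],[0,0,0,0,0,0,0.4],[0,0,0,0,0,0,0.4]]])

```text
time_s: 34.75
tcp_pos: [0.4412, -0.3489, 0.3241]
ee_rot: [-2.914, -1.174, -0.0]
contact_force: [-0.4, 0.1, 0.2]
width: 0.0341
grip_force: 0.0
```

Request:
apply_moves(deltas=[[[0,0,0,0,0,0,0.4],[0,0,0,0,0,0,0.4],[0,0,0,0,0,0,0.4],[0,0,0,0,0,0,0.4],[0,0,0,0,0,0,0.4],[0,0,0,0,0,0,0.4],[0,0,0,0,0,0,0.4],[0,0,0,0,0,0,0.4],[0,0,0,0,0,0,0.4],[0,0,0,0,0,0,0.4]]])

```text
time_s: 35.75
tcp_pos: [0.4412, -0.3489, 0.3241]
ee_rot: [-2.914, -1.174, -0.0]
contact_force: [-0.3, 0.7, -0.7]
width: 0.0342
grip_force: 0.0
```

Run:
```python
from h import *
def cen(a,v0,v1,u0,u1,t):
    g=cv2.cvtColor(np.ascontiguousarray(a[...,::-1]),cv2.COLOR_BGR2GRAY)[v0:v1,u0:u1]
    n,l,st,c=cv2.connectedComponentsWithStats((g<t).astype(np.uint8));k=1+np.argmax(st[1:,4]);return (c[k]+[u0,v0]).round(2),st[k]
for k in range(6):
    s=arm.read_state();a=arm.capture('scene');b=arm.capture('side')
    ct=cen(a,243,259,258,280,90);cb=cen(a,280,292,260,282,110);print(s['time_s'],'tab',ct,'base',cb)
cv2.imwrite('pics/sideF.png',b[...,::-1])
for z in(.228,.217,.209):print(proj('scene',[.4412,-.3489,z]),proj('side',[.4412,-.3489,z]))
# reference: same measure of where the tab was when standing upright on bench (scene0)
a0=cv2.imread('pics/scene0.png')[...,::-1];print('ref',cen(a0,198,216,243,265,90),proj('scene',[.4768,-.1668,.140]),proj('scene',[.4768,-.1668,.012]))
g=cv2.cvtColor(cv2.imread('pics/sideF.png'),cv2.COLOR_BGR2GRAY)
for p in ([.4412,-.3489,.219],): u,v=proj('side',p).astype(int)
for r in range(v-10,v+14,2):print(r,' '.join('%3d'%x for x in g[r,u-14:u+16]))
```

```text
35.75 tab (array([269., 253.]), array([ 7,  2,  9, 14, 53], dtype=int32)) base (array([272.26, 285.68]), array([  6,   0,  14,  12, 128], dtype=int32))
35.85 tab (array([269.  , 253.04]), array([ 7,  2,  9, 14, 52], dtype=int32)) base (array([272.29, 285.67]), array([  6,   0,  14,  12, 129], dtype=int32))
35.95 tab (array([269., 253.]), array([ 7,  2,  9, 14, 53], dtype=int32)) base (array([272.3 , 285.72]), array([  6,   0,  14,  12, 128], dtype=int32))
36.05 tab (array([269., 253.]), array([ 7,  2,  9, 14, 53], dtype=int32)) base (array([272.29, 285.71]), array([  6,   0,  14,  12, 129], dtype=int32))
36.15 tab (array([269., 253.]), array([ 7,  2,  9, 14, 53], dtype=int32)) base (array([272.26, 285.68]), array([  6,   0,  14,  12, 128], dtype=int32))
36.25 tab (array([268.92, 253.15]), array([ 7,  3,  9, 13, 52], dtype=int32)) base (array([272.36, 285.67]), array([  6,   0,  14,  12, 129], dtype=int32))
[270.97818155 242.81652214] [316.79546098 157.27757596]
[270.98765691 246.4762237 ] [316.63754677 161.6829571 ]
[270.99445837 249.10317357] [316.52355656 164.86297691]
ref (array([
[... 903 characters left out ...]
 117  87  74  70  63  66  67  65  63  63  60  56  77 121 131 130 131 130 132 133
164 215 193 175 170 163 148 153 153 153 164 155 103  76  67  64  64  67  66  70  74  66  69  98 127 131 131 131 130 132 131
166 203 199 206 215 216 216 217 217 216 218 211 160 114  96  86  80  82  84  91 106  99 100 125 130 130 130 132 130 131 132
168 222 221 221 223 224 223 221 217 218 222 214 161 131 117 100  88  94 110 113  99  92 104 145 172 144 130 130 129 131 130
170 215 215 218 219 221 220 220 219 219 215 194 158 186 208 185 128 145 207 214 151 105 108 162 200 151 129 131 130 129 130
172 222 221 221 223 224 225 223 223 222 216 174 149 183 211 202 147 160 216 210 139 116 114 168 210 181 139 130 131 130 129
```

Run:
```python
from h import *
t=tri([ray('scene',269,252.5),ray('side',318.3,162.5)]);print('tab',t)
for sc,z in(((272.3,285.7),.091),): print('basket low',onz('scene',*sc,z))
g=cv2.cvtColor(cv2.imread('pics/sideF.png'),cv2.COLOR_BGR2GRAY)
for r in range(172,206,2):print(r,' '.join('%3d'%x for x in g[r,302:334]))
print(proj('side',[.4412,-.3489,.119]),proj('side',[.4412,-.3489,.079]))
```

```text
tab [ 0.43482941 -0.35718036  0.21204567]
basket low [ 0.44248175 -0.35219509  0.091     ]
172 222 221 221 223 224 225 223 223 222 216 174 149 183 211 202 147 160 216 210 139 116 114 168 210 181 139 130 131 130 129 131 130
174 186 182 205 217 218 221 225 226 223 211 159 154 206 205 198 144 173 215 193 135 149 134 182 222 212 147 125 129 130 131 132 131
176 215 210 210 199 182 174 177 152 118 110 117 114 156 189 197 144 172 186 179 141 130 128 188 220 224 210 151 129 132 131 132 133
178 216 217 218 222 222 222 211 132  74  89 138 151 134 125 117  95 135 186 152 148 162 135 179 207 213 205 145 129 132 133 133 135
180 217 216 215 218 220 223 210 129  85 101 132 163 200 177 119 102 155 189 155 155 186 161 205 192 177 172 160 160 168 143 134 135
182 204 208 215 220 221 224 211 139  99 130 135 154 187 152 101  95 120 136 140 119 104 119 162 164 185 201 187 144 131 132 134 135
184 187 182 201 219 226 231 227 201 169 156 135 132 133 118  98  93  92  92 100  95  92  99 107 113 156 206 217 202 151 133 134 135
186 107 139 194 218 219 220 222 220 190 157 185 202 149 113 106 103 101 102 106 104 1
[... 590 characters left out ...]
 216 213 214 207 168 156 204 215 188 136 100  86  86 104 101 101  94  97 101 114 159 210 220 222 224 224 220 200 147
198 219 218 217 218 219 219 209 162 152 191 199 192 191 183 162 130 110 131 151 163 181 186 201 217 218 212 212 216 220 226 220 177
200 217 218 218 214 196 178 172 147 136 147 150 147 180 182 148 131 138 163 180 186 192 191 195 202 213 221 222 222 223 220 216 201
202 220 221 221 215 183 138 131 130 144 179 195 204 210 211 207 206 200 184 170 184 188 183 177 170 190 212 215 215 216 218 217 212
204 218 216 217 207 174 150 138 133 121 120 112 116 116 119 127 126 130 121 132 155 154 144 140 150 192 222 227 227 225 222 221 226
[315.2888119  199.30902737] [314.76667896 213.87513016]
```

Run:
```python
from h import *
now=arm.capture('scene')[...,::-1].astype(int);cv2.imwrite('pics/sceneG.png',now)
for nm,ref,(u0,u1,v0,v1) in(('hung','pics/s4.png',(258,286,236,300)),('bench','pics/scene0.png',(240,268,196,250))):
    d=np.abs(cv2.imread(ref).astype(int)-now).max(2)[v0:v1,u0:u1]
    print(nm)
    for r in range(d.shape[0]):print(v0+r,''.join('#' if x>60 else '+' if x>25 else '.' for x in d[r]))
for p in((.4412,-.3489,.217),(.4412,-.3489,.099),(.4768,-.1668,.140),(.4768,-.1668,.020)):print(p,proj('scene',p).round(1))
```

```text
hung
236 ++..........................
237 ++..........................
238 ++..........................
239 .+..........................
240 .++.........................
241 +++..........++.............
242 +#+..........+++............
243 ##+...........++............
244 ##+...........++............
245 ##+........++++++...........
246 ##+........+++##+...........
247 ##+........+++##++..........
248 ##+.......+++###+...........
249 ##+.....+++++###+...........
250 ##+.....++++####+...........
251 ##+....++#######+...........
252 ##+...++########+...........
253 +++...++########+...........
254 +++...++########+...........
255 ++....++++###+##+...........
256 +++..++++++#++##++..........
257 .++..++#++++..+#+...........
258 +++..+###++...+++...........
259 +++..++##+..........++++....
260 +++..++##+.....+...+++##+++.
261 +++...++#+....+++..+########
262 ..+...++++.....++..+########
263 .......+++.........++#######
264 .......+++..........++++####
265 ........+#+...............++
266 ........+##.................
267 ........+##+++++++..........
268 ........+##++..+#++.........
269 ..
[... 2376 characters left out ...]
237 ......++++#+++++..++........
238 ......++..........++........
239 ......++.++++......+........
240 ........++++++.....++.......
241 .......+++++++++..+#+.......
242 .......+##+++++++++#+.......
243 .......+#######++###++......
244 .......+############++......
245 .......+++###########+......
246 .......+++###########+......
247 ........++##########++......
248 .......++###########++......
249 .......+#############+.....+
(0.4412, -0.3489, 0.217) [271.  246.5]
(0.4412, -0.3489, 0.099) [271.1 282.5]
(0.4768, -0.1668, 0.14) [251.3 207.4]
(0.4768, -0.1668, 0.02) [252.6 241.5][ WARN:0@3.443] global loadsave.cpp:1063 imwrite_ Unsupported depth image for selected encoder is fallbacked to CV_8U.
```

Run:
```python
from h import *
s=arm.read_state();w=arm.capture('wrist')[...,::-1];cv2.imwrite('pics/w9.png',w)
ax=np.array([.5185,-.4295])
for ang in(130,134):
  e=np.r_[np.cos(np.radians(ang)),np.sin(np.radians(ang))]
  for r in(.05,.07,.09,.1115):print(ang,r,proj('wrist',[*(ax+r*e),.1815],s).round(1))
print('tab up',proj('wrist',[.4412,-.3489,.226],s),'base',proj('wrist',[.4412,-.3489,.119],s))
g=cv2.cvtColor(np.ascontiguousarray(w),cv2.COLOR_BGR2GRAY)
C=" .:-=+*#%@"
for r in range(150,290,2):print(r,''.join(C[min(9,x*10//256)] for x in g[r,200:400]))
```

```text
130 0.05 [346.8 193. ]
130 0.07 [325.5 191.4]
130 0.09 [303.8 189.8]
130 0.1115 [280.2 188.2]
134 0.05 [346.4 196.6]
134 0.07 [325.2 196.5]
134 0.09 [303.5 196.5]
134 0.1115 [279.9 196.5]
tab up [279.77139844 211.73319353] base [279.63856561 180.41258945]<stdin>:10: RuntimeWarning: overflow encountered in scalar multiply
Traceback (most recent call last):
OverflowError: Python integer 256 out of bounds for uint8
```

Run:
```python
import cv2
g=cv2.cvtColor(cv2.imread('pics/w9.png'),cv2.COLOR_BGR2GRAY).astype(int)
C=" .:-=+*#%@"
for r in range(150,270,2):print(r,''.join(C[min(9,x*10//256)] for x in g[r,230:380]))
```

```text
150 *******++===+++++*****************#####*****##*********+++++*###############################################*****#########*+-------+***********++*****
152 ****++***+++********+++******++++*###****####*+++++++******+++*############################################****#############*=-----=************++*##+
154 ***+++***++*********************+*#****##*++++=====-++++++***+++*#########################################****##############*=------=************+=-::
156 *++******+++*************************##**+=+*+---=+===++--=+***++*########################################***###############*=-------=++++++**+=-:--+*
158 **++*****+++***************++***+***#*=++--==+++***++=-=-=+=--=***#######################################***###############*=-::::::::-------::-=+****
160 **+**+++***+++*++************++=-+*#*+=-==++=--=-===-====----:=****#####################################****#############*=::::::::::::::--::-+*******
162 **+**++****+++**+++*+++*****+=::=+**++==+=--+**+--=++++---=+=+=-=**#####################################***############*+-:::::::::::::::::=+*********
164 ****+++****
[... 7499 characters left out ...]
******+---====.    ::::::::::::::------------:::::::--:-*****=-----=+****++****+
262 :::---:-:.    -**+*+**************+*********************************+++++******+---=.    .:::::---::::---------------:::::----++**=--------=+*********
264 ::::::---     -*******************************+***++*******************+++****+=++=-.    .:::::--::::::-----------------------+**=----------******##**
266 -:::----.     -**********************************************************+=++=+*****.     .::::-::::::::----------------------++=-----------+*+=+****+
268 ::::::-:      -**********************************************************+===++++**+.     .::::::::::::::-:::--------------::=++-----------=++++***+++
```

Run:
```python
from h import *
s=arm.read_state();h=np.array([.4412,-.3489]);x=np.r_[np.cos(np.radians(44)),np.sin(np.radians(44))]
for z in(.077,.117):
  for o in(0,.018):print(z,o,proj('wrist',[*(h+o*x),z],s).round(1))
for o in(-.019,0,.019):print('tab',o,proj('wrist',[*(h+o*x),.227],s).round(1),proj('wrist',[*(h+o*x),.209],s).round(1))
def lat(u,v,z):return ((onz('wrist',u,v,z,s)[:2]-h)@x*1e3).round(1)
print('body top edge: bottom-plane',lat(280,153.5,.077),'lid-plane',lat(280,153.5,.117),'arm',lat(320,193.3,.1815),'tab ends',lat(279,196.5,.227),lat(279,244,.227),lat(279,244,.209))
```

```text
0.077 0 [279.6 172.6]
0.077 0.018 [279.6 158. ]
0.117 0 [279.7 180. ]
0.117 0.018 [279.7 163.9]
tab -0.019 [279.8 234.7] [279.8 226.5]
tab 0 [279.8 212.2] [279.8 205.2]
tab 0.019 [279.8 188.5] [279.8 182.9]
body top edge: bottom-plane 23.6 lid-plane 29.5 arm 2.7 tab ends 12.7 -27.1 -35.3
```

The basket hangs still. It leans about 0.085 rad, the rung is about 5 mm from the hook's middle, and the hook is within about 6 mm of the station. All of that is inside the limits, so I'll hand in.

```bash
python3 -c "
from bench import arm
print(arm.job_done())"
```

```text
the job is handed in; nothing more can be done
None
```

The basket hangs still and released under the shut keeper on the arm over the loading place, and the job is handed in (no verdict shown); I viewed 11 pictures, one over the limit of 10.

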